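Restock the reagent cartridge magazine

ROBOT

A 6-joint arm with a two-finger parallel gripper is mounted at the origin on the work surface. World frame = base frame: x ahead of the robot, y to its left, z up, the work surface at z = 0. Lengths are in m, angles in rad, forces in N, time in s.
With the tool pointing down it reaches from about 0.225 to 0.875 m from the base axis. Payload 3.4 kg.
Tool frame: the origin (TCP) lies at the centre of the arm's flange, where the gripper is bolted on; the fingertips stand manip.tcp_to_tips ahead of it and the grasp point (between the pads) lies 155 mm ahead of it (manip.tcp_to_tips is the distance from the TCP to the fingertips, in m); z points along the fingers, y is the line along which they close (so a half turn about z gives the same grasp; the last joint's range is limited). The gripper opens to 85 mm and grips with 20 to 120 N. Pads are 22 mm wide; open, the fingers measure 114 mm over their backs; the gripper's body (76 mm by 85 mm) begins 54 mm behind the grasp point. The pads swing forward as they close: fully open they stand 13 mm farther back than shut.
Start: joints at [-1.444, 0.276, 1.505, -0, 1.361, -0.121], TCP at [0.141, -0.557, 0.405] pointing down, gripper open.
Joint ranges: [-2.89, 2.89], [-0.75, 2.08], [0.22, 2.7], [-1.18, 4.32], [0.11, 2.71], [-2.7, 2.7]. Speed limits (rad/s): [2.57, 2.57, 3.14, 3.14, 3.14, 3.14].

INTERFACE

Orientations are given as a unit quaternion [w, x, y, z].
In Python, from rig import sensors, imaging, manip gives the robot as it stands. The module is installed in compiled form; this text tells all that it offers.
- The arm moves only by the tool jog_arm, never from a script. Its argument "plan" is a list of rows, each an object of numbers: "dx", "dy", "dz": the shift along the tool's x, y, z in mm; "ax", "ay", "az": the turn, a rotation vector about the tool's x, y, z in units of 6 degrees (1.0 is 6 degrees); "grip": the closure, from 0 (fully open) to 1 (shut). A call has 1 to 20 rows; each row shifts and turns the commanded pose from where the row before left it, along the tool's axes as they then stand; what a row does not reach is not made up. A row lasts 1/12 s, in which the tool goes at most 41.7 mm and 7.16 degrees, less where a joint would pass 70% of its speed; a pose out of reach is approached as far as the arm can. A call is refused whole if a number of a shift passes 41.7 or a number of a turn 1, either way. A call with a gripper value outside its range is refused whole. The fingers move at their own pace and stop on an object; "grip_force" is the grip in N (left out, the last holds). Time passes only in rows, so rows that do not move let the fingers close. It gives the time, the measured TCP pose, the force, the opening and the grip force at its end, in the units of the state.
- sensors.get_state(): the state, without advancing time (a new reading comes with each control period).
- imaging.get_image(name): name is "scene" or "side" or "wrist"; returns a dict with "image" (400x640x3 uint8, red, green, blue), "K" (3x3 intrinsics, pixels), "extrinsics" (4x4, takes a point from world to camera coordinates). Camera axes: x right, y up, looking along -z (the intrinsics and any distortion apply to the point x, -y, -z); pixel columns grow to the right and rows downward; lengths in m; the calibration is good to about 2 mm. A picture is of the moment at which its call begins. There is no depth.
- manip.sign_off(): hands the job in; it is judged then, once.
The state is a dict: "clock": time; "qpos": joint angles; "qd": joint speeds; "effort": joint torques, N m; "position": TCP position; "ee_rot": TCP orientation; "contact_force": force on the tool from outside, world axes, zero at the start; "moment": the same for the moment, N m; "width": finger opening in m; "gripper_force": force on a finger pad.
Only numpy, scipy, OpenCV 4.12 (cv2) and the standard library are available. Lean on these libraries where they do the work, as an engineer would, in place of code of your own. Each camera call takes 0.05 s, during which the arm holds its last target. There are 200 camera calls.

TASK

Restock the analyser for the next shift: slide the magazine's shutter fully open, feed every loose amber cartridge one after another into the tube, each pushing the last deeper, until all are inside with none sticking out, and slide the shutter fully shut again. Also stack the closed cartons flat and squarely in one column on the steel plinth, lined up with it. Do not knock over the bottle or the beaker.

Things in the scene. Friction and masses are not known exactly. Their poses are not given: they have to be found in the camera images.
- mouth (a point): centre of the magazine tube's mouth at floor level, 15 mm above the table; x points into the tube, y across, z up. The tube is level, square inside, 34 wide x 35 mm high, the mouth's sides flared to about 40 mm over the first 12 mm. Side walls and clear roof (14 mm slot along its middle, top 55 mm above the table) begin at the mouth plane. Magazine fixed to the table; place and heading vary
- tray (a point): centre of the loading tray's floor, 59 mm before the mouth, same axes. The tray continues the tube's floor, open above and at its outer end, from 22 to 96 mm before the mouth, between two rims 38 mm apart, 5 mm thick, only 6 mm high. Lay a cartridge here lengthwise and push its end dome, e.g. with shut fingertips, up to the mouth plane; the row just slides and does not spring back
- tube_end (a point): centre of the tube's closed far end at floor level, 250 mm inside the mouth, same axes; a grey block 83 mm tall stands behind it
- gate (a joint): shutter, a plate 4 mm thick and 44 mm wide standing 3.5 to 7.5 mm in front of the mouth plane; 0 = shut (centred across the mouth), 0.055 = fully open (slid along the mouth's +y). Slides stiffly with about 1.2 N and stays where it is left; starts shut or up to 10 mm open
- gate_tab (a point): top centre of the shutter's black upright tab, 79 mm above the table and 11.5 mm before the mouth plane: 16 mm along the mouth's x, 10 mm along its y, 28 mm tall above the plate's top (plate top 50 mm above the table). Moves with the shutter; pinch it or push it sideways
- plinth: low dark steel plinth with a black rubber top, 100 (x) x 70 (y) x 15 mm high, fixed to the table; origin at the centre of its underside, z up. The cartons' column is built on it, their long sides along its long side
- cart1: amber reagent cartridge with a paper band: square bar 30 x 30 mm, 52 mm long, with a small white dome standing 4 mm proud on each end (60 mm overall). Origin at its centre, x along its length; either end may go first, any long side may be up. One of 3 or 4 that are present; about 60 g. Starts lying on the table.
- cart2: amber reagent cartridge with a paper band: square bar 30 x 30 mm, 52 mm long, with a small white dome standing 4 mm proud on each end (60 mm overall). Origin at its centre, x along its length; either end may go first, any long side may be up. One of 3 or 4 that are present; about 60 g. Starts lying on the table.
- cart3: amber reagent cartridge with a paper band: square bar 30 x 30 mm, 52 mm long, with a small white dome standing 4 mm proud on each end (60 mm overall). Origin at its centre, x along its length; either end may go first, any long side may be up. One of 3 or 4 that are present; about 60 g. Starts lying on the table.
- cart4: amber reagent cartridge with a paper band: square bar 30 x 30 mm, 52 mm long, with a small white dome standing 4 mm proud on each end (60 mm overall). Origin at its centre, x along its length; either end may go first, any long side may be up. One of 3 or 4 that are present; about 60 g. Starts lying on the table.
- case1: closed cardboard refill carton, 90 (x) x 60 (y) x 36 mm high, flat on top and bottom, about 150 g. Origin at the centre of its underside, x along its length, z up. One of 2 or 3 that are present. Starts flat on the table.
- case2: closed cardboard refill carton, 90 (x) x 60 (y) x 36 mm high, flat on top and bottom, about 150 g. Origin at the centre of its underside, x along its length, z up. One of 2 or 3 that are present. Starts flat on the table.
- case3: closed cardboard refill carton, 90 (x) x 60 (y) x 36 mm high, flat on top and bottom, about 150 g. Origin at the centre of its underside, x along its length, z up. One of 2 or 3 that are present. Starts flat on the table.
- bottle: bystander: white capped bottle, 60 mm across, 110 mm tall, origin at the centre of its underside, z up
- beaker: bystander: open glass beaker, 66 mm across, 85 mm tall, origin at the centre of its underside, z up
Mind the look-alikes: they are no part of the job. Leave any blue look-alike of the case2 alone.

How it is judged:
By the outcome, as a careful person would: the job done as asked, in the order asked, and still so for the second after the job is handed in, with the robot touching nothing.
Of cart1, cart2, cart3, cart4 only 3 to 4 are there at a start; the rules pass over those that are not, and their reading is None.
Of case1, case2, case3 only 2 to 3 are there at a start; the rules pass over those that are not, and their reading is None.
At some moment in a run one of cart1, cart2, cart3, cart4 may be knocked a few centimetres aside while the robot is not near it.
Once in a run the grip may slacken for a moment while it holds something.
It also fails if it takes over 210 s, if anything falls off the work surface, if the arm or the gripper's body presses on something with over 40 N, if the wrist force passes 120 N, or if a joint passes its speed limit or range.

## Working session

There is one attempt and no reset: what is moved stays moved. The work goes in short steps, Python scripts to look and compute and a tool call to move; the robot and the scene stay as the last step left them, time stands still between calls to the robot, and variables do not carry over. Pictures are saved under pics/ and viewed, at most 14 in all, crops included, and the job is handed in when it is done.

Besides the shell and the picture viewer there is one more tool, called after "Call:" as name(argument=value, ...) on one line, values as JSON. jog_arm: Moves the arm, as the interface text tells. Its arguments: {"type":"object","properties":{"plan":{"type":"array"},"grip_force":{"type":"number"}},"required":["plan"]}

```bash
mkdir -p pics; cat > h.py <<'E'
import numpy as np, cv2, json
from rig import sensors, imaging, manip
from scipy.spatial.transform import Rotation as R
def snap(n,f):
    d=imaging.get_image(n); cv2.imwrite('pics/'+f+'.png',d['image'][:,:,::-1]); np.savez('pics/'+f+'.npz',K=d['K'],E=d['extrinsics'],I=d['image']); return d
def load(f): 
    z=np.load('pics/'+f+'.npz'); return {'K':z['K'],'extrinsics':z['E'],'image':z['I']}
def p2w(d,u,v,z):
    K,E=d['K'],d['extrinsics']; r=np.linalg.inv(K)@[u,v,1]; r=E[:3,:3].T@[r[0],-r[1],-r[2]]; c=-E[:3,:3].T@E[:3,3]
    return c+r*(z-c[2])/r[2]
def w2p(d,p):
    q=d['extrinsics'][:3,:3]@np.array(p)+d['extrinsics'][:3,3]; q=d['K']@[q[0],-q[1],-q[2]]; return q[:2]/q[2]
def st():
    s=sensors.get_state(); q=s['ee_rot']; r=R.from_quat([q[1],q[2],q[3],q[0]]); return s,r
E
python3 - <<'E'
from h import *
s,r=st(); print({k:np.round(v,3).tolist() for k,v in s.items()}); print(r.as_matrix().round(3),manip.tcp_to_tips)
for n in ('scene','side','wrist'):
    d=snap(n,n+'0'); print(n,d['K'].round(1).tolist(),d['extrinsics'].round(3).tolist(),[k for k in d])
a=np.hstack([load(n+'0')['image'] for n in('scene','side')]); 
E
```

```text
{'clock': 0.0, 'qpos': [-1.444, 0.277, 1.506, -0.0, 1.361, -0.121], 'qd': [0.001, 0.001, -0.001, 0.001, 0.0, -0.002], 'effort': [-0.002, -41.677, -24.581, -0.0, 0.011, 0.0], 'position': [0.141, -0.557, 0.404], 'ee_rot': [-0.001, 0.992, 0.124, -0.0], 'contact_force': [0.144, 0.016, -0.612], 'moment': [0.013, 0.013, -0.012], 'gripper_force': 0.0, 'width': 0.085}
[[ 0.969  0.245 -0.   ]
 [ 0.245 -0.969  0.002]
 [ 0.    -0.002 -1.   ]] 0.1734
scene [[388.5, 0.0, 314.7], [0.0, 388.5, 199.7], [0.0, 0.0, 1.0]] [[0.563, 0.826, 0.01, -0.366], [-0.669, 0.449, 0.592, 0.273], [0.484, -0.34, 0.806, -1.482], [0.0, 0.0, 0.0, 1.0]] ['image', 'K', 'extrinsics']
side [[408.7, 0.0, 326.6], [0.0, 408.7, 202.6], [0.0, 0.0, 1.0]] [[1.0, -0.027, 0.01, -0.547], [0.007, 0.561, 0.828, -0.1], [-0.028, -0.827, 0.561, -1.222], [0.0, 0.0, 0.0, 1.0]] ['image', 'K', 'extrinsics']
wrist [[320.2, 0.0, 321.2], [0.0, 320.2, 201.0], [0.0, 0.0, 1.0]] [[0.245, -0.97, -0.002, -0.575], [0.932, 0.236, -0.274, 0.035], [0.266, 0.065, 0.962, -0.378], [0.0, 0.0, 0.0, 1.0]] ['image', 'K', 'extrinsics']
```

View pics/scene0.png

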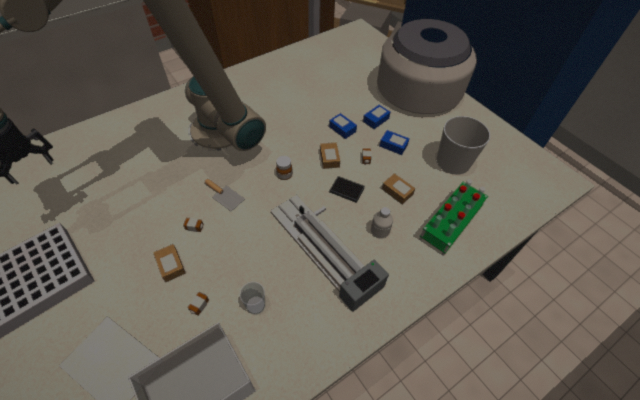

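View pics/side0.png

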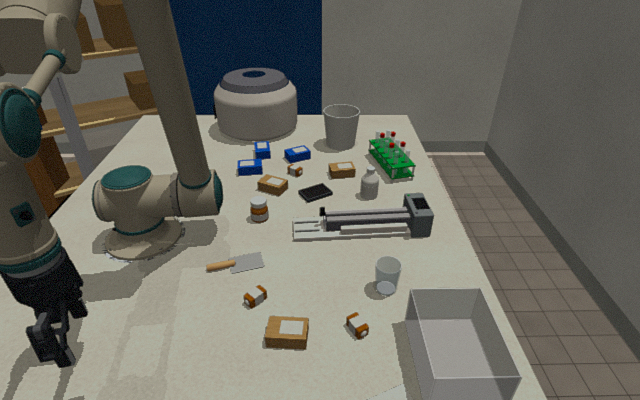

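The scene view shows three amber cartridges at about (193,225), (198,302) and (366,155). The jar at (285,168) is a look-alike. There are three brown cartons at (169,262), (330,155) and (398,187), and three blue look-alike cartons. The plinth is at (347,188), and the magazine runs from (290,210) to (365,280).

```bash
python3 - <<'E'
from h import *
d=load('scene0'); e=load('side0')
for n,a,b,z in [('cA',(193,225),(256,297),.015),('cB',(198,302),(358,325),.015),('cC',(366,155),(295,170),.015),('kA',(169,262),(287,332),.018),('kB',(330,155),(273,184),.018),('kC',(398,187),(342,170),.018),('plinth',(347,188),(315,192),.015),('bottle',(382,222),(369,187),.04),('beaker',(253,299),(387,277),.04),('jar',(285,168),(259,209),.03),('tab',(302,210),(322,210),.079),('magend',(370,270),(422,196),.083)]:
    print(n,p2w(d,*a,z).round(3)[:2],p2w(e,*b,z).round(3)[:2])
I=np.hstack([cv2.resize(d['image'][y:y+100,x:x+130],(400,308),interpolation=cv2.INTER_CUBIC) for y,x in((140,310),(190,260))])
J=np.hstack([cv2.resize(d['image'][y:y+100,x:x+130],(400,308),interpolation=cv2.INTER_CUBIC) for y,x in((215,150),(150,210))])
cv2.imwrite('pics/m.png',np.vstack([I,J])[:600,:,::-1])
E
```

```text
cA [ 0.363 -0.261] [ 0.366 -0.262]
cB [ 0.601 -0.352] [ 0.61  -0.352]
cC [0.431 0.371] [0.438 0.369]
kA [ 0.444 -0.371] [ 0.448 -0.371]
kB [0.362 0.262] [0.365 0.265]
kC [0.606 0.367] [0.614 0.363]
plinth [0.513 0.224] [0.513 0.216]
bottle [0.692 0.22 ] [0.696 0.206]
beaker [ 0.688 -0.226] [ 0.693 -0.224]
jar [0.334 0.092] [0.335 0.095]
tab [0.541 0.027] [0.533 0.017]
magend [0.811 0.07 ] [0.844 0.083]
```

View pics/m.png

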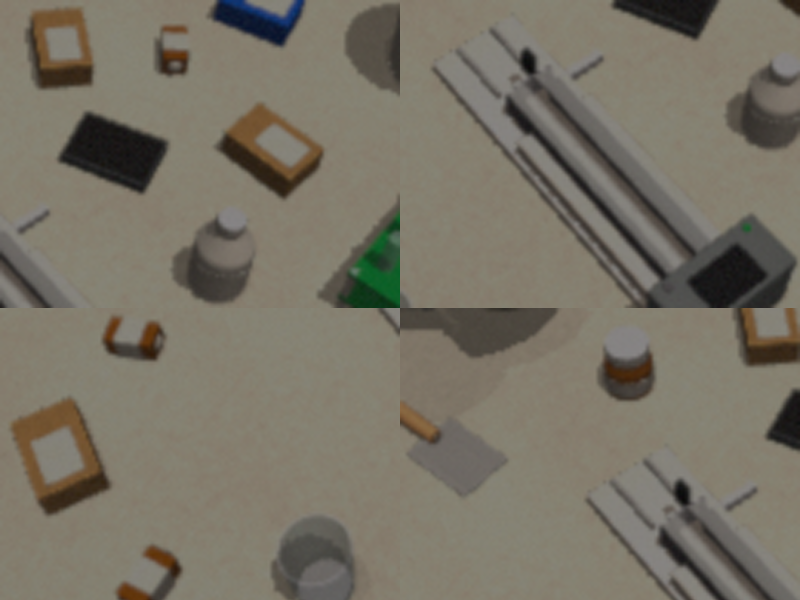

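Call:
jog_arm(plan=[{"az":0.79},{"az":0.79},{"az":0.79},{"dx":24,"dy":-17},{"dx":24,"dy":-17},{"dx":24,"dy":-17},{"dx":24,"dy":-17},{"dx":24,"dy":-17},{"dx":24,"dy":-17},{"dx":24,"dy":-17},{"dx":24,"dy":-17},{"dx":24,"dy":-17},{"dx":24,"dy":-17},{"dx":24,"dy":-17},{"dx":24,"dy":-17},{"dx":24,"dy":-17},{"dx":24,"dy":-17},{"dx":24,"dy":-17},{}])

```text
$.plan[0]: bad value
```

```bash
python3 -c "
from h import *
d=snap('wrist','w1');s,r=st();print(s['clock'],s['position'],r.as_matrix().round(3))"
```

```text
0.2 [ 0.14100859 -0.55731108  0.40416588] [[ 0.969  0.245 -0.   ]
 [ 0.245 -0.969  0.001]
 [ 0.    -0.001 -1.   ]]
```

Call:
jog_arm(plan=[{"dy":-34},{"dy":-34},{"dy":-34},{"dy":-34},{"dy":-34},{"dy":-34},{"dy":-34},{"dy":-34},{"dy":-34},{"dy":-34},{"dy":-34},{"dy":-34},{}])

```text
$.plan[0]: bad value
```

```bash
python3 -c "
from h import *
d=snap('wrist','w2');s,r=st();print(s['clock'],s['position'],r.as_matrix().round(3))
a=load('w1')['image'];cv2.imwrite('pics/m2.png',np.vstack([a[:300],d['image'][:300]])[:,:,::-1])"
```

```text
0.25 [ 0.1410018  -0.55737201  0.40428823] [[ 0.969  0.245 -0.   ]
 [ 0.245 -0.969  0.001]
 [ 0.    -0.001 -1.   ]]
```

View pics/m2.png

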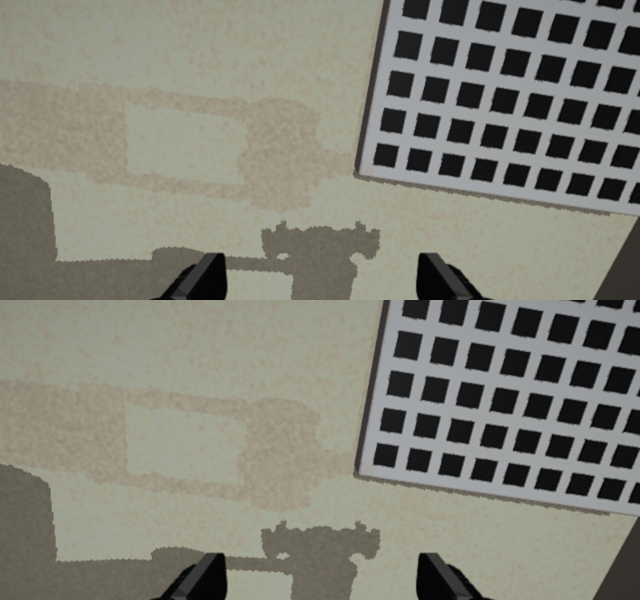

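The move was refused: every row has to give all its keys. The picture only shows the rack beside the start pose.

Call:
jog_arm(plan=[{"dx":0,"dy":0,"dz":0,"ax":0,"ay":0,"az":0.79,"grip":0},{"dx":0,"dy":0,"dz":0,"ax":0,"ay":0,"az":0.79,"grip":0},{"dx":0,"dy":0,"dz":0,"ax":0,"ay":0,"az":0.79,"grip":0},{"dx":24,"dy":-17,"dz":0,"ax":0,"ay":0,"az":0,"grip":0},{"dx":24,"dy":-17,"dz":0,"ax":0,"ay":0,"az":0,"grip":0},{"dx":24,"dy":-17,"dz":0,"ax":0,"ay":0,"az":0,"grip":0},{"dx":24,"dy":-17,"dz":0,"ax":0,"ay":0,"az":0,"grip":0},{"dx":24,"dy":-17,"dz":0,"ax":0,"ay":0,"az":0,"grip":0},{"dx":24,"dy":-17,"dz":0,"ax":0,"ay":0,"az":0,"grip":0},{"dx":24,"dy":-17,"dz":0,"ax":0,"ay":0,"az":0,"grip":0},{"dx":24,"dy":-17,"dz":0,"ax":0,"ay":0,"az":0,"grip":0},{"dx":24,"dy":-17,"dz":0,"ax":0,"ay":0,"az":0,"grip":0},{"dx":24,"dy":-17,"dz":0,"ax":0,"ay":0,"az":0,"grip":0},{"dx":24,"dy":-17,"dz":0,"ax":0,"ay":0,"az":0,"grip":0},{"dx":24,"dy":-17,"dz":0,"ax":0,"ay":0,"az":0,"grip":0},{"dx":24,"dy":-17,"dz":0,"ax":0,"ay":0,"az":0,"grip":0},{"dx":0,"dy":0,"dz":0,"ax":0,"ay":0,"az":0,"grip":0}])

```text
clock: 1.67
position: [0.4565, -0.3338, 0.4045]
ee_rot: [-0.001, 1.0, 0.002, 0.002]
contact_force: [0.2, -1.2, -0.8]
width: 0.0851
gripper_force: 0.0
```

```bash
python3 -c "
from h import *
d=snap('wrist','w1');s,r=st();print(s['clock'],s['position'],r.as_matrix().round(3))"
```

```text
1.7167 [ 0.45483039 -0.33501833  0.40446357] [[ 1.     0.003  0.   ]
 [ 0.003 -1.     0.001]
 [ 0.    -0.001 -1.   ]]
```

Call:
jog_arm(plan=[{"dx":0,"dy":-34,"dz":0,"ax":0,"ay":0,"az":0,"grip":0},{"dx":0,"dy":-34,"dz":0,"ax":0,"ay":0,"az":0,"grip":0},{"dx":0,"dy":-34,"dz":0,"ax":0,"ay":0,"az":0,"grip":0},{"dx":0,"dy":-34,"dz":0,"ax":0,"ay":0,"az":0,"grip":0},{"dx":0,"dy":-34,"dz":0,"ax":0,"ay":0,"az":0,"grip":0},{"dx":0,"dy":-34,"dz":0,"ax":0,"ay":0,"az":0,"grip":0},{"dx":0,"dy":-34,"dz":0,"ax":0,"ay":0,"az":0,"grip":0},{"dx":0,"dy":-34,"dz":0,"ax":0,"ay":0,"az":0,"grip":0},{"dx":0,"dy":-34,"dz":0,"ax":0,"ay":0,"az":0,"grip":0},{"dx":0,"dy":-34,"dz":0,"ax":0,"ay":0,"az":0,"grip":0},{"dx":0,"dy":-34,"dz":0,"ax":0,"ay":0,"az":0,"grip":0},{"dx":0,"dy":-34,"dz":0,"ax":0,"ay":0,"az":0,"grip":0},{"dx":0,"dy":-34,"dz":0,"ax":0,"ay":0,"az":0,"grip":0},{"dx":0,"dy":0,"dz":0,"ax":0,"ay":0,"az":0,"grip":0}])

```text
clock: 2.88
position: [0.4527, 0.1091, 0.4047]
ee_rot: [-0.002, 1.0, 0.002, 0.0]
contact_force: [-0.0, -0.8, 0.4]
width: 0.0855
gripper_force: 0.0
```

```bash
python3 -c "
from h import *
d=snap('wrist','w2');s,r=st();print(s['clock'],s['position'],r.as_matrix().round(3))
a=load('w1')['image'];cv2.imwrite('pics/m3.png',np.vstack([a[:300],d['image'][:300]])[:,:,::-1])"
```

```text
2.9333 [0.45283119 0.10698854 0.40464876] [[ 1.     0.004 -0.   ]
 [ 0.004 -1.    -0.   ]
 [-0.     0.    -1.   ]]
```

View pics/m3.png

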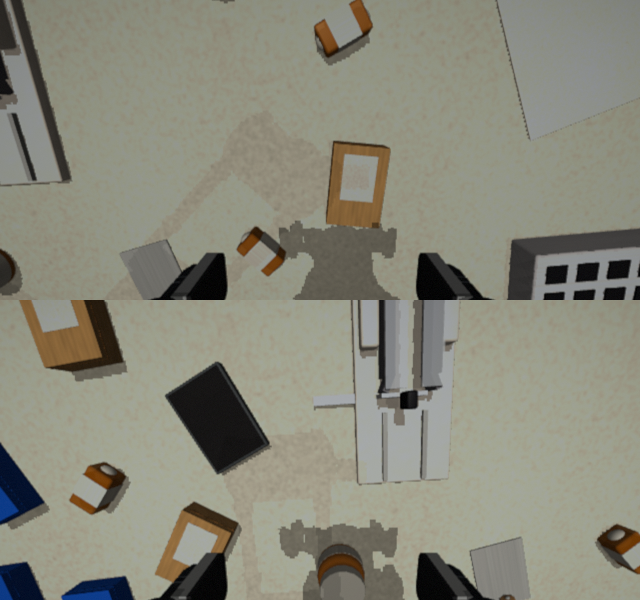

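```bash
cat >> h.py <<'E'
from scipy.optimize import minimize
def boxpts(L,W,z0,z1): return [(a*L/2,b*W/2,z) for a in(-1,1) for b in(-1,1) for z in(z0,z1)]
CART=boxpts(.052,.030,0,.030)+boxpts(.060,.008,.011,.019); CASE=boxpts(.09,.06,0,.036); PL=boxpts(.1,.07,0,.015)
def project(d,pts,x,y,t,z=0):
    c,s=np.cos(t),np.sin(t); return np.array([w2p(d,(x+c*a-s*b,y+s*a+c*b,z+h)) for a,b,h in pts])
def mask(d,kind):
    h=cv2.cvtColor(d['image'],cv2.COLOR_RGB2HSV)
    if kind=='o': return cv2.inRange(h,(3,110,30),(22,255,255))
    return cv2.inRange(h,(0,0,0),(180,255,45))
def fit(d,pts,kind,x,y,z=0,rad=None):
    """pose of box near x,y by matching hull of the mask blob"""
    m=mask(d,kind); u,v=w2p(d,(x,y,z+.02)); s=np.hypot(*(w2p(d,(x+.05,y,z+.02))-[u,v]))/.05
    rad=rad or max(p[0] for p in pts)*1.5
    roi=np.zeros_like(m); cv2.circle(roi,(int(u),int(v)),int(rad*s),255,-1); m&=roi
    k=max(3,int(.028*s))|1
    mm=cv2.morphologyEx(cv2.morphologyEx(m,2,np.ones((2,2))),3,np.ones((k,k)))
    n,l,stt,c=cv2.connectedComponentsWithStats(mm); 
    if n<2: return None
    i=1+np.argmax(stt[1:,4]); P=np.argwhere((l==i)&(m>0))[:,::-1].astype(np.int32)
    H=cv2.convexHull(P.reshape(-1,1,2)); F=8
    T=np.zeros((400*2,640*2),np.uint8); cv2.fillConvexPoly(T,((H.astype(float)+.5)*2*F).astype(np.int32),255,shift=3); T=T>0
    def cost(q):
        h=cv2.convexHull(project(d,pts,q[0],q[1],q[2],z).astype(np.float32)); M=np.zeros(T.shape,np.uint8)
        cv2.fillConvexPoly(M,((h.astype(float)+.5)*2*F).astype(np.int32),255,shift=3); M=M>0
        return 1-(M&T).sum()/max(1,(M|T).sum())
    b=None; mc=H[:,0].mean(0); x,y=p2w(d,*mc,z+.015)[:2]
    for t in np.arange(0,np.pi,np.pi/8):
        r=minimize(cost,[x,y,t],method='Nelder-Mead',options=dict(initial_simplex=[[x,y,t],[x+.01,y,t],[x,y+.01,t],[x,y,t+.3]],xatol=1e-5,fatol=1e-5))
        if b is None or r.fun<b.fun: b=r
    t=(b.x[2]+np.pi/2)%np.pi-np.pi/2
    return np.round([b.x[0],b.x[1],np.degrees(t),b.fun],4)
E
python3 - <<'E'
from h import *
a,b,s=load('w1'),load('w2'),load('scene0')
for n,d,m,k,x,y in[('cA',a,CART,'o',.365,-.262),('cB',a,CART,'o',.605,-.352),('kA',a,CASE,'o',.446,-.371),('cC',b,CART,'o',.435,.37),('pl',b,PL,'k',.513,.222),('kBscene',s,CASE,'o',.363,.263),('kCscene',s,CASE,'o',.61,.365),('kBside',load('side0'),CASE,'o',.363,.263),('kCside',load('side0'),CASE,'o',.61,.365)]: print(n,fit(d,m,k,x,y))
cv2.imwrite('pics/m4.png',cv2.resize(b['image'][0:190,330:480],(460,583),interpolation=cv2.INTER_CUBIC)[:,:,::-1])
E
```

```text
cA [ 0.3607 -0.2637 40.0038  0.2128]
cB [  0.6068  -0.3564 -54.602    0.1556]
kA [ 0.4454 -0.3721 -3.7503  0.0784]
cC [  0.4341   0.3667 -45.959    0.1716]
pl [ 0.5087  0.2207 30.0453  0.115 ]
kBscene [  0.3605   0.265  -36.1727   0.2038]
kCscene [ 0.609   0.3636 18.3397  0.1979]
kBside [ 0.3654  0.258  -0.4527  0.2115]
kCside [ 0.6137  0.3627 -1.7898  0.3106]
```

View pics/m4.png

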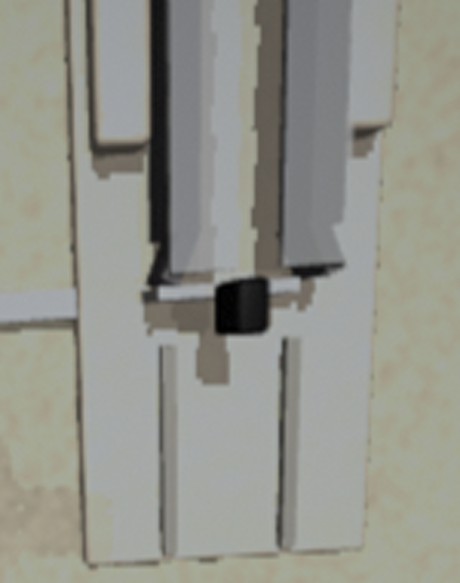

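The enlarged crop shows the tray rims at crop x about 160-177 and 281-299. They run from y about 340 to 555. The tab is at about (243,300), and the shutter is nearly shut. The gate opens to the left, which is world +y.

```bash
python3 - <<'E'
from h import *
b=load('w2'); f=lambda x,y,z:p2w(b,330+x/3.067,y/3.067,z)[:2]
L0,L1=f(176.5,346,.021),f(176,556,.021); R0,R1=f(300,338,.021),f(297,551,.021)
for n,p in zip(('L0','L1','R0','R1'),(L0,L1,R0,R1)): print(n,p.round(4))
print('lens',np.hypot(*(L0-L1)),np.hypot(*(R0-R1)),np.degrees([np.arctan2(*(L0-L1)[::-1]),np.arctan2(*(R0-R1)[::-1])]))
print('base edges',f(88,563,.015),f(362,550,.015), f(380,150,.015),f(75,200,.015))
print('tab top corners',f(217,278,.079),f(270,278,.079),'front', f(217,333,.051),f(270,333,.051))
print('lip ends', f(168,272,.055),f(342,265,.055))
E
```

```text
L0 [0.5199 0.0397]
L1 [0.4459 0.0354]
R0 [ 0.5227 -0.0026]
R1 [ 0.4479 -0.0086]
lens 0.0741242215439692 0.07499208025005465 [3.30306952 4.57118501]
base edges [0.44178535 0.06680186] [ 0.44715403 -0.03461806] [ 0.58301714 -0.02541178] [0.56725654 0.07564713]
tab top corners [0.53894002 0.04075951] [0.53898965 0.02578392] front [0.52412292 0.03311103] [0.52418091 0.01646579]
lip ends [0.54195393 0.05028873] [ 0.54414501 -0.00259359]
```

Call:
jog_arm(plan=[{"dx":26,"dy":26,"dz":10,"ax":0,"ay":0,"az":-0.6,"grip":0},{"dx":26,"dy":26,"dz":20,"ax":0,"ay":0,"az":0,"grip":0.3},{"dx":21,"dy":31,"dz":25,"ax":0,"ay":0,"az":0,"grip":0.3},{"dx":0,"dy":0,"dz":28,"ax":0,"ay":0,"az":0,"grip":0.3},{"dx":0,"dy":0,"dz":28,"ax":0,"ay":0,"az":0,"grip":0.3},{"dx":0,"dy":0,"dz":28,"ax":0,"ay":0,"az":0,"grip":0.3},{"dx":0,"dy":0,"dz":20,"ax":0,"ay":0,"az":0,"grip":0.3},{"dx":0,"dy":0,"dz":11,"ax":0,"ay":0,"az":0,"grip":0.3},{"dx":0,"dy":0,"dz":0,"ax":0,"ay":0,"az":0,"grip":0.3},{"dx":0,"dy":0,"dz":0,"ax":0,"ay":0,"az":0,"grip":1},{"dx":0,"dy":0,"dz":0,"ax":0,"ay":0,"az":0,"grip":1},{"dx":0,"dy":0,"dz":0,"ax":0,"ay":0,"az":0,"grip":1},{"dx":0,"dy":0,"dz":0,"ax":0,"ay":0,"az":0,"grip":1},{"dx":0,"dy":0,"dz":0,"ax":0,"ay":0,"az":0,"grip":1},{"dx":0,"dy":0,"dz":0,"ax":0,"ay":0,"az":0,"grip":1},{"dx":0,"dy":0,"dz":0,"ax":0,"ay":0,"az":0,"grip":1}], grip_force=25)

```text
clock: 4.27
position: [0.5284, 0.0277, 0.2379]
ee_rot: [0.0, 1.0, 0.031, 0.001]
contact_force: [-0.8, -0.6, 5.7]
width: 0.0092
gripper_force: 27.9
```

```bash
python3 - <<'E'
from h import *
s,r=st(); print(s['position'],s['width'],s['gripper_force'],s['contact_force'],r.as_matrix().round(3)[:,0])
m=np.array([.543,.0224]);u=np.array([np.cos(.068),np.sin(.068)]);n=np.array([-u[1],u[0]]);q=s['position'][:2]-m;print('mouth frame',q@u,q@n)
E
```

```text
[0.52835211 0.02772934 0.23791272] 0.00920106934653078 27.94819414615631 [-0.82421249 -0.63279871  5.73178349] [0.998 0.063 0.002]
mouth frame -0.014251918056198746 0.006312315196734513
```

Call:
jog_arm(plan=[{"dx":0,"dy":-5,"dz":0,"ax":0,"ay":0,"az":0,"grip":1},{"dx":0,"dy":-5,"dz":0,"ax":0,"ay":0,"az":0,"grip":1},{"dx":0,"dy":-5,"dz":0,"ax":0,"ay":0,"az":0,"grip":1},{"dx":0,"dy":-5,"dz":0,"ax":0,"ay":0,"az":0,"grip":1},{"dx":0,"dy":-5,"dz":0,"ax":0,"ay":0,"az":0,"grip":1},{"dx":0,"dy":-5,"dz":0,"ax":0,"ay":0,"az":0,"grip":1},{"dx":0,"dy":-5,"dz":0,"ax":0,"ay":0,"az":0,"grip":1},{"dx":0,"dy":-5,"dz":0,"ax":0,"ay":0,"az":0,"grip":1},{"dx":0,"dy":-5,"dz":0,"ax":0,"ay":0,"az":0,"grip":1},{"dx":0,"dy":-4,"dz":0,"ax":0,"ay":0,"az":0,"grip":1},{"dx":0,"dy":-2,"dz":0,"ax":0,"ay":0,"az":0,"grip":1},{"dx":0,"dy":0,"dz":0,"ax":0,"ay":0,"az":0,"grip":1},{"dx":0,"dy":0,"dz":0,"ax":0,"ay":0,"az":0,"grip":1}])

```text
clock: 5.35
position: [0.5251, 0.0779, 0.2379]
ee_rot: [0.002, 0.999, 0.032, 0.001]
contact_force: [-1.5, -3.7, 7.9]
width: 0.0089
gripper_force: 28.0
```

```bash
cat >> h.py <<'E'
MO=np.array([.543,.0224]);MU=np.array([np.cos(.068),np.sin(.068)]);MN=np.array([-MU[1],MU[0]])
def where():
    s,r=st(); M=r.as_matrix(); q=s['position'][:2]-MO
    print('t',round(s['clock'],1),'pos',s['position'].round(4),'theta',np.degrees(np.arctan2(M[1,0],M[0,0])).round(2),'mouth',(q@MU).round(4),(q@MN).round(4),'w',s['width'].__round__(4),'F',np.round(s['contact_force'],1),'gf',round(s['gripper_force'],1))
def delta(x,y,th=None):
    s,r=st(); M=r.as_matrix(); d=M.T@[x-s['position'][0],y-s['position'][1],0]*1000; print('dx dy',d[:2].round(1),'' if th is None else 'az total %.2f'%(-(th-np.degrees(np.arctan2(M[1,0],M[0,0])))/6))
E
python3 -c "from h import *; where()"
```

```text
t 5.3 pos [0.5251 0.0779 0.2379] theta 3.68 mouth -0.0141 0.0566 w 0.0089 F [-1.5 -3.7  7.9] gf 28.0
```

Call:
jog_arm(plan=[{"dx":0,"dy":-2,"dz":-3,"ax":0,"ay":0,"az":0,"grip":1},{"dx":0,"dy":-2,"dz":0,"ax":0,"ay":0,"az":0,"grip":1},{"dx":0,"dy":0,"dz":0,"ax":0,"ay":0,"az":0,"grip":1}])

```text
clock: 5.6
position: [0.5252, 0.0795, 0.2382]
ee_rot: [0.005, 0.999, 0.033, 0.0]
contact_force: [3.8, -15.0, -11.6]
width: 0.0093
gripper_force: 26.6
```

```bash
python3 -c "from h import *; where()"
```

```text
t 5.6 pos [0.5252 0.0795 0.2382] theta 3.83 mouth -0.0139 0.0581 w 0.0093 F [  3.8 -15.  -11.6] gf 26.6
```

Call:
jog_arm(plan=[{"dx":0,"dy":0,"dz":0,"ax":0,"ay":0,"az":0,"grip":0},{"dx":0,"dy":0,"dz":0,"ax":0,"ay":0,"az":0,"grip":0},{"dx":0,"dy":0,"dz":0,"ax":0,"ay":0,"az":0,"grip":0},{"dx":0,"dy":0,"dz":-30,"ax":0,"ay":0,"az":0,"grip":0},{"dx":0,"dy":0,"dz":-35,"ax":0,"ay":0,"az":0,"grip":0},{"dx":-30,"dy":0,"dz":-35,"ax":0,"ay":0,"az":0,"grip":0},{"dx":-30,"dy":0,"dz":0,"ax":0,"ay":0,"az":0,"grip":0},{"dx":-30,"dy":0,"dz":0,"ax":0,"ay":0,"az":0,"grip":0},{"dx":0,"dy":0,"dz":0,"ax":0,"ay":0,"az":0,"grip":0},{"dx":0,"dy":0,"dz":0,"ax":0,"ay":0,"az":0,"grip":0}])

```text
clock: 6.43
position: [0.4358, 0.0776, 0.3369]
ee_rot: [-0.0, 1.0, 0.031, 0.0]
contact_force: [1.2, 0.2, -0.0]
width: 0.0855
gripper_force: 0.0
```

```bash
python3 -c "
from h import *
where(); b=snap('wrist','w3')
cv2.imwrite('pics/m5.png',b['image'][:,:,::-1])"
```

```text
t 6.4 pos [0.4358 0.0776 0.3369] theta 3.61 mouth -0.1032 0.0624 w 0.0855 F [ 1.2  0.2 -0. ] gf 0.0
```

View pics/m5.png

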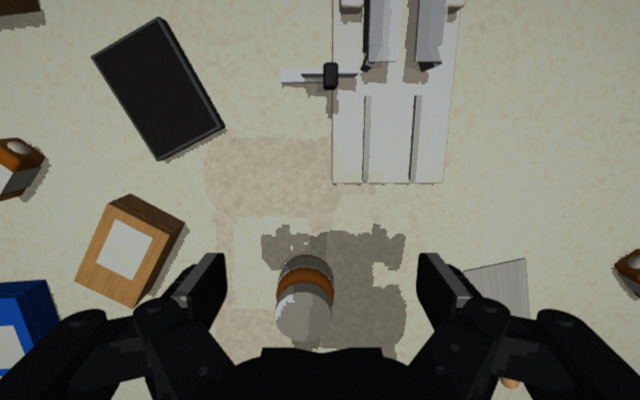

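The shutter tab at (331,75) now stands at the left end of its travel, and the tray and mouth are clear. The plinth is at (158,90), carton B at (130,250), the amber-banded jar at (305,295) and cartridge A at the right edge.

```bash
python3 - <<'E'
import h; from h import *
a,b,c=load('w1'),load('w2'),load('w3')
B=boxpts(.052,.030,0,.030)
for thr in [((3,110,30),(22,255,255)),((2,90,15),(24,255,255)),((0,70,10),(25,255,255))]:
    h.mask=lambda d,k:cv2.inRange(cv2.cvtColor(d['image'],cv2.COLOR_RGB2HSV),*thr) if k=='o' else cv2.inRange(cv2.cvtColor(d['image'],cv2.COLOR_RGB2HSV),(0,0,0),(180,255,60))
    print('cA',fit(a,B,'o',.361,-.263,rad=.045),'cB',fit(a,B,'o',.607,-.356,rad=.045),'cC',fit(b,B,'o',.434,.367,rad=.045),'kA',fit(a,CASE,'o',.446,-.372),'kB',fit(c,CASE,'o',.363,.263),'pl',fit(c,PL,'k',.509,.22),fit(b,PL,'k',.509,.22))
m=cv2.inRange(cv2.cvtColor(a['image'],cv2.COLOR_RGB2HSV),(2,90,15),(24,255,255))
u,v=w2p(a,(.361,-.263,.015)).astype(int); print(u,v)
I=np.hstack([a['image'][v-30:v+30,u-40:u+40],cv2.cvtColor(m[v-30:v+30,u-40:u+40],8)]); u,v=w2p(b,(.434,.367,.015)).astype(int)
print(m.shape)
E
```

```text
cA [ 0.3626 -0.2613 53.3192  0.1836] cB [  0.6057  -0.3551 -55.0195   0.1266] cC [  0.4341   0.3667 -45.959    0.1716] kA [ 0.4454 -0.3721 -3.7503  0.0784] kB [  0.3619   0.2577 -30.2239   0.0712] pl [ 0.5095  0.2215 29.9685  0.0706] [ 0.5093  0.2214 30.8414  0.0789]
cA [ 0.3612 -0.2623 49.661   0.1678] cB [  0.6055  -0.355  -55.9334   0.1127] cC [  0.4346   0.3665 -44.8674   0.1554] kA [ 0.4454 -0.372  -4.8882  0.066 ] kB [  0.3615   0.2578 -29.8232   0.0618] pl [ 0.5095  0.2215 29.9685  0.0706] [ 0.5093  0.2214 30.8414  0.0789]
cA [ 0.3623 -0.2625 51.4531  0.1449] cB [  0.6049  -0.3545 -56.3836   0.0962] cC [  0.4346   0.3661 -44.7061   0.144 ] kA [ 0.4458 -0.3725 -4.3492  0.054 ] kB [  0.3619   0.258  -29.6054   0.0534] pl [ 0.5095  0.2215 29.9685  0.0706] [ 0.5093  0.2214 30.8414  0.0789]
262 252
(400, 640)
```

Call:
jog_arm(plan=[{"dx":-10.4,"dy":30.7,"dz":0,"ax":0,"ay":0,"az":0,"grip":0},{"dx":-10.4,"dy":30.7,"dz":0,"ax":0,"ay":0,"az":0,"grip":0},{"dx":-10.4,"dy":30.7,"dz":0,"ax":0,"ay":0,"az":0,"grip":0},{"dx":-10.4,"dy":30.7,"dz":0,"ax":0,"ay":0,"az":0,"grip":0},{"dx":-10.4,"dy":30.7,"dz":0,"ax":0,"ay":0,"az":0,"grip":0},{"dx":-10.4,"dy":30.7,"dz":0,"ax":0,"ay":0,"az":0,"grip":0},{"dx":-10.4,"dy":30.7,"dz":6,"ax":0,"ay":0,"az":0,"grip":0},{"dx":-10.4,"dy":30.7,"dz":6,"ax":0,"ay":0,"az":0,"grip":0},{"dx":-10.4,"dy":30.7,"dz":6,"ax":0,"ay":0,"az":0,"grip":0},{"dx":-10.4,"dy":30.7,"dz":6,"ax":0,"ay":0,"az":0,"grip":0},{"dx":-10.4,"dy":30.7,"dz":6,"ax":0,"ay":0,"az":0,"grip":0},{"dx":-10.4,"dy":30.7,"dz":6,"ax":0,"ay":0,"az":0,"grip":0},{"dx":0,"dy":0,"dz":0,"ax":0,"ay":0,"az":-1,"grip":0},{"dx":0,"dy":0,"dz":0,"ax":0,"ay":0,"az":-1,"grip":0},{"dx":0,"dy":0,"dz":0,"ax":0,"ay":0,"az":-1,"grip":0},{"dx":0,"dy":0,"dz":0,"ax":0,"ay":0,"az":-1,"grip":0},{"dx":0,"dy":0,"dz":0,"ax":0,"ay":0,"az":-1,"grip":0},{"dx":0,"dy":0,"dz":0,"ax":0,"ay":0,"az":-1,"grip":0},{"dx":0,"dy":0,"dz":0,"ax":0,"ay":0,"az":-1,"grip":0},{"dx":0,"dy":0,"dz":0,"ax":0,"ay":0,"az":-0.9,"grip":0}])

```text
clock: 8.15
position: [0.3371, -0.2994, 0.3001]
ee_rot: [0.0, 0.902, 0.433, 0.0]
contact_force: [-0.5, 1.1, -0.2]
width: 0.0854
gripper_force: 0.0
```

```bash
sed -i "s/(3,110,30),(22,255,255)/(0,70,10),(25,255,255)/; s/(180,255,45)/(180,255,60)/; s/^CART=.*CASE/CART=boxpts(.052,.030,0,.030); CASE/" h.py; sed -i 's/max(p\[0\] for p in pts)\*1.5/max(p[0] for p in pts)*1.75/' h.py
python3 - <<'E'
from h import *
where(); b=snap('wrist','w4'); f=fit(b,CART,'o',.362,-.262); print(f); delta(f[0],f[1],f[2])
u,v=w2p(b,(f[0],f[1],.015)).astype(int);print(u,v); y,x=max(v-75,0),max(u-100,0)
I=b['image'].copy(); cv2.polylines(I,[cv2.convexHull(project(b,CART,f[0],f[1],np.radians(f[2])).astype(np.float32)).astype(int)],True,(0,255,0))
cv2.imwrite('pics/m6.png',cv2.resize(I[y:y+150,x:x+200],None,fx=3,fy=3)[:,:,::-1])
E
```

```text
t 8.2 pos [ 0.3371 -0.2994  0.3001] theta 51.27 mouth -0.2273 -0.3071 w 0.0854 F [-0.5  1.1 -0.2] gf 0.0
[ 0.3627 -0.2626 46.1714  0.0848]
dx dy [44.7 -2.9] az total 0.87
315 142
```

View pics/m6.png

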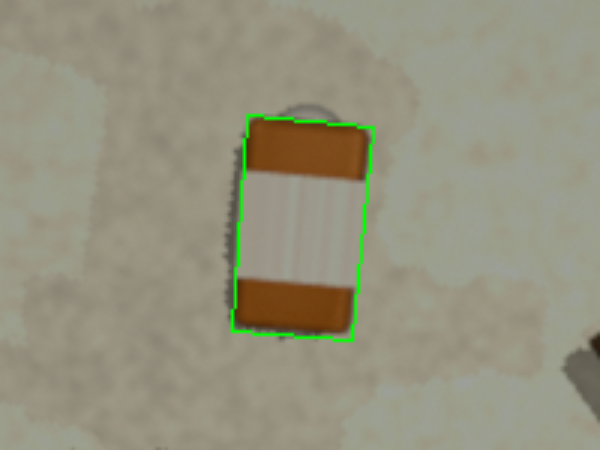

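The crop shows cartridge A with the fitted outline lying on it, centred at image (315,142).

Call:
jog_arm(plan=[{"dx":22.4,"dy":-1.5,"dz":0,"ax":0,"ay":0,"az":0,"grip":0},{"dx":22.3,"dy":-1.4,"dz":0,"ax":0,"ay":0,"az":0,"grip":0},{"dx":0,"dy":0,"dz":20,"ax":0,"ay":0,"az":0.87,"grip":0},{"dx":0,"dy":0,"dz":25,"ax":0,"ay":0,"az":0,"grip":0.3},{"dx":0,"dy":0,"dz":25,"ax":0,"ay":0,"az":0,"grip":0.3},{"dx":0,"dy":0,"dz":25,"ax":0,"ay":0,"az":0,"grip":0.3},{"dx":0,"dy":0,"dz":13,"ax":0,"ay":0,"az":0,"grip":0.3},{"dx":0,"dy":0,"dz":0,"ax":0,"ay":0,"az":0,"grip":0.3},{"dx":0,"dy":0,"dz":0,"ax":0,"ay":0,"az":0,"grip":1},{"dx":0,"dy":0,"dz":0,"ax":0,"ay":0,"az":0,"grip":1},{"dx":0,"dy":0,"dz":0,"ax":0,"ay":0,"az":0,"grip":1},{"dx":0,"dy":0,"dz":0,"ax":0,"ay":0,"az":0,"grip":1},{"dx":0,"dy":0,"dz":0,"ax":0,"ay":0,"az":0,"grip":1}], grip_force=40)

```text
clock: 9.28
position: [0.3624, -0.2622, 0.1934]
ee_rot: [0.002, 0.921, 0.389, 0.001]
contact_force: [0.7, 0.5, 3.7]
width: 0.0287
gripper_force: 40.1
```

```bash
python3 - <<'E'
from h import *
where()
p=MO-.062*MU; print('tray target',p); delta(*p,3.9)
E
```

```text
t 9.3 pos [ 0.3624 -0.2622  0.1934] theta 45.74 mouth -0.1995 -0.2717 w 0.0287 F [0.7 0.5 3.7] gf 40.1
tray target [0.48114329 0.01818725]
dx dy [ 283.7 -110.6] az total 6.97
```

Call:
jog_arm(plan=[{"dx":0,"dy":0,"dz":-20,"ax":0,"ay":0,"az":0,"grip":1},{"dx":0,"dy":0,"dz":-35,"ax":0,"ay":0,"az":0,"grip":1},{"dx":28.4,"dy":-11.1,"dz":-5,"ax":0,"ay":0,"az":0,"grip":1},{"dx":28.4,"dy":-11.1,"dz":-5,"ax":0,"ay":0,"az":0,"grip":1},{"dx":28.4,"dy":-11.1,"dz":-5,"ax":0,"ay":0,"az":0,"grip":1},{"dx":28.4,"dy":-11.1,"dz":-5,"ax":0,"ay":0,"az":0,"grip":1},{"dx":28.4,"dy":-11.1,"dz":-5,"ax":0,"ay":0,"az":0,"grip":1},{"dx":28.4,"dy":-11.1,"dz":-5,"ax":0,"ay":0,"az":0,"grip":1},{"dx":28.4,"dy":-11.1,"dz":-5,"ax":0,"ay":0,"az":0,"grip":1},{"dx":28.4,"dy":-11.1,"dz":-5,"ax":0,"ay":0,"az":0,"grip":1},{"dx":28.4,"dy":-11.1,"dz":-5,"ax":0,"ay":0,"az":0,"grip":1},{"dx":28.4,"dy":-11.1,"dz":0,"ax":0,"ay":0,"az":0,"grip":1},{"dx":0,"dy":0,"dz":0,"ax":0,"ay":0,"az":1,"grip":1},{"dx":0,"dy":0,"dz":0,"ax":0,"ay":0,"az":1,"grip":1},{"dx":0,"dy":0,"dz":0,"ax":0,"ay":0,"az":1,"grip":1},{"dx":0,"dy":0,"dz":0,"ax":0,"ay":0,"az":1,"grip":1},{"dx":0,"dy":0,"dz":0,"ax":0,"ay":0,"az":1,"grip":1},{"dx":0,"dy":0,"dz":0,"ax":0,"ay":0,"az":1,"grip":1},{"dx":0,"dy":0,"dz":0,"ax":0,"ay":0,"az":0.95,"grip":1},{"dx":0,"dy":0,"dz":0,"ax":0,"ay":0,"az":0,"grip":1}])

```text
clock: 10.95
position: [0.4802, 0.0192, 0.2925]
ee_rot: [0.0, 0.999, 0.035, 0.0]
contact_force: [0.1, -0.1, -1.0]
width: 0.0283
gripper_force: 45.5
```

```bash
python3 - <<'E'
from h import *
where(); delta(*(MO-.062*MU),3.9)
b=snap('wrist','w5'); s=load('w3')
I=cv2.resize(b['image'][0:250,200:520],None,fx=2.3,fy=2.3,interpolation=cv2.INTER_CUBIC)
for x in(-.096,-.022,0,.03):
    for y in(-.024,-.019,0,.019,.024):
        p=MO+x*MU+y*MN; u=(w2p(b,(*p,.021 if x<0 else .055))-[200,0])*2.3; cv2.circle(I,tuple(int(q) for q in u),2,(255,0,0),-1)
cv2.imwrite('pics/m7.png',I[:,:,::-1])
E
```

```text
t 10.9 pos [0.4802 0.0192 0.2925] theta 3.96 mouth -0.0629 0.0011 w 0.0283 F [ 0.1 -0.1 -1. ] gf 45.5
dx dy [0.9 1.1] az total 0.01
```

View pics/m7.png

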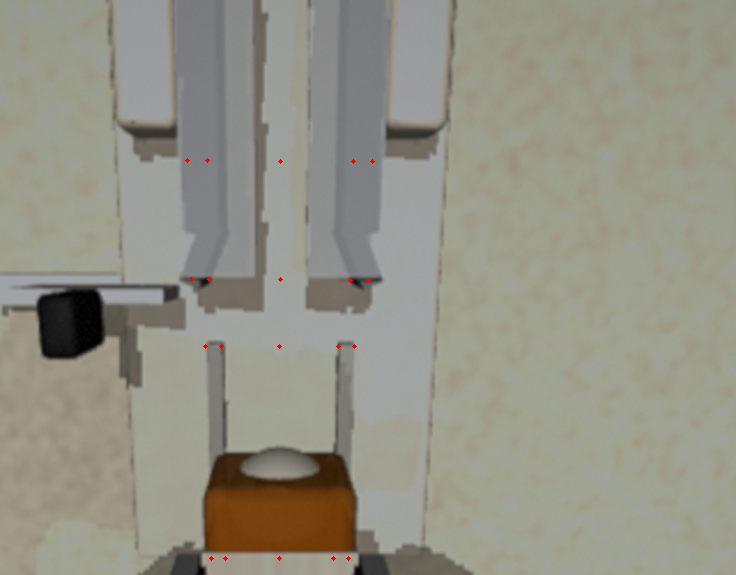

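The model dots land on the rims and the mouth. The cartridge hangs centred over the tray, with its dome at (280,465).

Call:
jog_arm(plan=[{"dx":0,"dy":1,"dz":28,"ax":0,"ay":0,"az":0,"grip":1},{"dx":0,"dy":0,"dz":28,"ax":0,"ay":0,"az":0,"grip":1},{"dx":0,"dy":0,"dz":20,"ax":0,"ay":0,"az":0,"grip":1},{"dx":0,"dy":0,"dz":7.5,"ax":0,"ay":0,"az":0,"grip":1},{"dx":0,"dy":0,"dz":0,"ax":0,"ay":0,"az":0,"grip":1},{"dx":0,"dy":0,"dz":0,"ax":0,"ay":0,"az":0,"grip":0.3},{"dx":0,"dy":0,"dz":0,"ax":0,"ay":0,"az":0,"grip":0.3},{"dx":0,"dy":0,"dz":0,"ax":0,"ay":0,"az":0,"grip":0.3},{"dx":0,"dy":0,"dz":-20,"ax":0,"ay":0,"az":0,"grip":0.3},{"dx":0,"dy":0,"dz":-35,"ax":0,"ay":0,"az":0,"grip":0.3},{"dx":-20,"dy":0,"dz":0,"ax":0,"ay":0,"az":0,"grip":1},{"dx":-20,"dy":0,"dz":0,"ax":0,"ay":0,"az":0,"grip":1},{"dx":-18,"dy":0,"dz":0,"ax":0,"ay":0,"az":0,"grip":1},{"dx":0,"dy":0,"dz":0,"ax":0,"ay":0,"az":0,"grip":1}])

```text
clock: 12.17
position: [0.4189, 0.0144, 0.2639]
ee_rot: [-0.0, 0.999, 0.036, -0.002]
contact_force: [-0.8, 1.0, -0.8]
width: 0.0116
gripper_force: 0.0
```

```bash
python3 - <<'E'
from h import *
where()
E
```

```text
t 12.2 pos [0.4189 0.0144 0.2639] theta 4.09 mouth -0.1243 0.0004 w 0.0116 F [-0.8  1.  -0.8] gf 0.0
```

Call:
jog_arm(plan=[{"dx":0,"dy":0.4,"dz":26,"ax":0,"ay":0,"az":0,"grip":1},{"dx":0,"dy":0,"dz":25,"ax":0,"ay":0,"az":0,"grip":1},{"dx":5,"dy":0,"dz":0,"ax":0,"ay":0,"az":0,"grip":1},{"dx":9,"dy":0,"dz":0,"ax":0,"ay":0,"az":0,"grip":1},{"dx":9,"dy":0,"dz":0,"ax":0,"ay":0,"az":0,"grip":1},{"dx":9,"dy":0,"dz":0,"ax":0,"ay":0,"az":0,"grip":1},{"dx":9,"dy":0,"dz":0,"ax":0,"ay":0,"az":0,"grip":1},{"dx":9,"dy":0,"dz":0,"ax":0,"ay":0,"az":0,"grip":1},{"dx":9,"dy":0,"dz":0,"ax":0,"ay":0,"az":0,"grip":1},{"dx":9,"dy":0,"dz":0,"ax":0,"ay":0,"az":0,"grip":1},{"dx":9,"dy":0,"dz":0,"ax":0,"ay":0,"az":0,"grip":1},{"dx":9,"dy":0,"dz":0,"ax":0,"ay":0,"az":0,"grip":1},{"dx":9,"dy":0,"dz":0,"ax":0,"ay":0,"az":0,"grip":1},{"dx":9,"dy":0,"dz":0,"ax":0,"ay":0,"az":0,"grip":1},{"dx":0,"dy":0,"dz":0,"ax":0,"ay":0,"az":0,"grip":1}])

```text
clock: 13.42
position: [0.5289, 0.021, 0.2129]
ee_rot: [0.0, 0.999, 0.035, 0.002]
contact_force: [0.3, 0.0, 0.8]
width: -0.0001
gripper_force: 0.0
```

```bash
python3 - <<'E'
from h import *
where()
b=snap('wrist','w6'); c=snap('scene','s6'); e=snap('side','e6')
u,v=w2p(c,(*MO,.03)).astype(int); p,q=w2p(e,(*MO,.03)).astype(int)
I=np.hstack([cv2.resize(b['image'][20:320,220:420],(400,600)),np.vstack([cv2.resize(c['image'][v-30:v+30,u-40:u+40],(400,300),interpolation=2),cv2.resize(e['image'][q-30:q+30,p-40:p+40],(400,300),interpolation=2)])])
cv2.imwrite('pics/m8.png',I[:,:,::-1])
E
```

```text
t 13.4 pos [0.5289 0.021  0.2129] theta 4.06 mouth -0.0142 -0.0004 w -0.0001 F [0.3 0.  0.8] gf 0.0
```

View pics/m8.png

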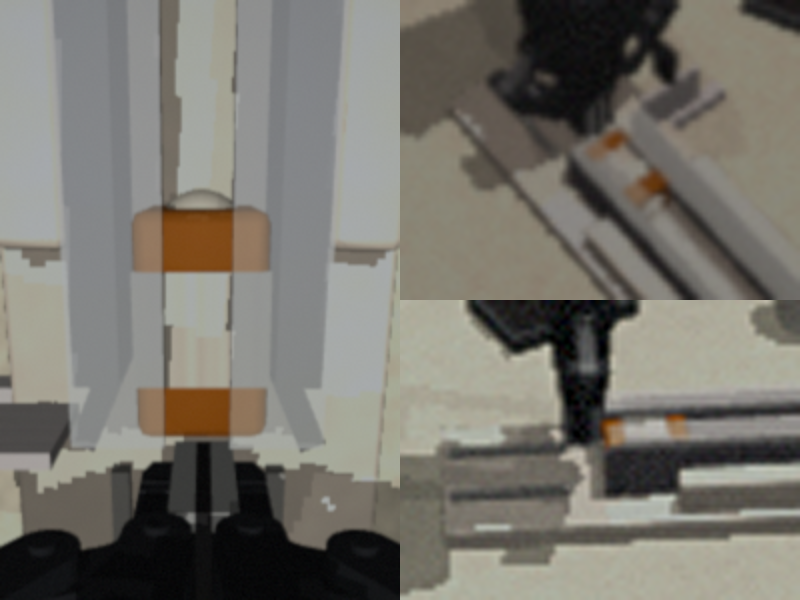

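Cartridge A is in the tube with its rear face near the mouth, and the push works. Next is cartridge B.

Call:
jog_arm(plan=[{"dx":-15,"dy":0,"dz":0,"ax":0,"ay":0,"az":0,"grip":1},{"dx":0,"dy":0,"dz":-35,"ax":0,"ay":0,"az":0,"grip":1},{"dx":0,"dy":0,"dz":-35,"ax":0,"ay":0,"az":0,"grip":0},{"dx":0,"dy":0,"dz":-20,"ax":0,"ay":0,"az":0,"grip":0},{"dx":3.8,"dy":31,"dz":0,"ax":0,"ay":0,"az":0,"grip":0},{"dx":3.8,"dy":31,"dz":0,"ax":0,"ay":0,"az":0,"grip":0},{"dx":3.8,"dy":31,"dz":0,"ax":0,"ay":0,"az":0,"grip":0},{"dx":3.8,"dy":31,"dz":0,"ax":0,"ay":0,"az":0,"grip":0},{"dx":3.8,"dy":31,"dz":0,"ax":0,"ay":0,"az":0,"grip":0},{"dx":3.8,"dy":31,"dz":0,"ax":0,"ay":0,"az":0,"grip":0},{"dx":3.8,"dy":31,"dz":0,"ax":0,"ay":0,"az":0,"grip":0},{"dx":3.8,"dy":31,"dz":0,"ax":0,"ay":0,"az":0,"grip":0},{"dx":3.8,"dy":31,"dz":0,"ax":0,"ay":0,"az":0,"grip":0},{"dx":3.8,"dy":31,"dz":0,"ax":0,"ay":0,"az":0,"grip":0},{"dx":3.8,"dy":31,"dz":0,"ax":0,"ay":0,"az":0,"grip":0},{"dx":0,"dy":0,"dz":0,"ax":0,"ay":0,"az":1,"grip":0},{"dx":0,"dy":0,"dz":0,"ax":0,"ay":0,"az":1,"grip":0},{"dx":0,"dy":0,"dz":0,"ax":0,"ay":0,"az":1,"grip":0},{"dx":0,"dy":0,"dz":0,"ax":0,"ay":0,"az":1,"grip":0},{"dx":0,"dy":0,"dz":0,"ax":0,"ay":0,"az":1,"grip":0}])

```text
clock: 15.23
position: [0.5767, -0.3171, 0.3025]
ee_rot: [-0.0, 0.974, -0.227, -0.001]
contact_force: [0.6, -0.1, 0.0]
width: 0.0856
gripper_force: 0.0
```

Call:
jog_arm(plan=[{"dx":0,"dy":0,"dz":0,"ax":0,"ay":0,"az":1,"grip":0},{"dx":0,"dy":0,"dz":0,"ax":0,"ay":0,"az":1,"grip":0},{"dx":0,"dy":0,"dz":0,"ax":0,"ay":0,"az":1,"grip":0},{"dx":0,"dy":0,"dz":0,"ax":0,"ay":0,"az":1,"grip":0},{"dx":0,"dy":0,"dz":0,"ax":0,"ay":0,"az":1,"grip":0},{"dx":0,"dy":0,"dz":0,"ax":0,"ay":0,"az":0,"grip":0}])

```text
clock: 15.73
position: [0.5768, -0.3169, 0.3026]
ee_rot: [-0.0, 0.883, -0.47, -0.0]
contact_force: [-1.0, 0.5, -0.1]
width: 0.0854
gripper_force: 0.0
```

```bash
python3 - <<'E'
from h import *
where(); b=snap('wrist','w7'); f=fit(b,CART,'o',.605,-.3545); print(f); delta(f[0],f[1],f[2]); print(w2p(b,(f[0],f[1],.015)))
E
```

```text
t 15.7 pos [ 0.5768 -0.3169  0.3026] theta -56.04 mouth 0.0106 -0.3408 w 0.0854 F [-1.   0.5 -0.1] gf 0.0
[  0.6056  -0.3536 -60.6452   0.0918]
dx dy [46.5 -3.2] az total 0.80
[316.78715036 141.03176612]
```

Call:
jog_arm(plan=[{"dx":23.3,"dy":-1.6,"dz":0,"ax":0,"ay":0,"az":0,"grip":0},{"dx":23.2,"dy":-1.6,"dz":0,"ax":0,"ay":0,"az":0,"grip":0},{"dx":0,"dy":0,"dz":20,"ax":0,"ay":0,"az":0.78,"grip":0},{"dx":0,"dy":0,"dz":25,"ax":0,"ay":0,"az":0,"grip":0.3},{"dx":0,"dy":0,"dz":25,"ax":0,"ay":0,"az":0,"grip":0.3},{"dx":0,"dy":0,"dz":25,"ax":0,"ay":0,"az":0,"grip":0.3},{"dx":0,"dy":0,"dz":15,"ax":0,"ay":0,"az":0,"grip":0.3},{"dx":0,"dy":0,"dz":0,"ax":0,"ay":0,"az":0,"grip":0.3},{"dx":0,"dy":0,"dz":0,"ax":0,"ay":0,"az":0,"grip":1},{"dx":0,"dy":0,"dz":0,"ax":0,"ay":0,"az":0,"grip":1},{"dx":0,"dy":0,"dz":0,"ax":0,"ay":0,"az":0,"grip":1},{"dx":0,"dy":0,"dz":0,"ax":0,"ay":0,"az":0,"grip":1},{"dx":0,"dy":0,"dz":0,"ax":0,"ay":0,"az":0,"grip":1}], grip_force=40)

```text
clock: 16.87
position: [0.6065, -0.3543, 0.1947]
ee_rot: [0.0, 0.863, -0.505, 0.002]
contact_force: [0.1, -0.7, 4.8]
width: 0.0286
gripper_force: 41.5
```

```bash
python3 - <<'E'
from h import *
where(); delta(*(MO-.063*MU),3.9)
E
```

```text
t 16.9 pos [ 0.6065 -0.3543  0.1947] theta -60.6 mouth 0.0378 -0.3801 w 0.0286 F [ 0.1 -0.7  4.8] gf 41.5
dx dy [-386.5  -72.7] az total -10.75
```

Call:
jog_arm(plan=[{"dx":0,"dy":0,"dz":-20,"ax":0,"ay":0,"az":0,"grip":1},{"dx":0,"dy":0,"dz":-35,"ax":0,"ay":0,"az":0,"grip":1},{"dx":0,"dy":0,"dz":-35,"ax":0,"ay":0,"az":0,"grip":1},{"dx":-29.7,"dy":-5.6,"dz":0,"ax":0,"ay":0,"az":0,"grip":1},{"dx":-29.7,"dy":-5.6,"dz":0,"ax":0,"ay":0,"az":0,"grip":1},{"dx":-29.7,"dy":-5.6,"dz":0,"ax":0,"ay":0,"az":0,"grip":1},{"dx":-29.7,"dy":-5.6,"dz":0,"ax":0,"ay":0,"az":0,"grip":1},{"dx":-29.7,"dy":-5.6,"dz":0,"ax":0,"ay":0,"az":0,"grip":1},{"dx":-29.7,"dy":-5.6,"dz":0,"ax":0,"ay":0,"az":0,"grip":1},{"dx":-29.7,"dy":-5.6,"dz":0,"ax":0,"ay":0,"az":0,"grip":1},{"dx":-29.7,"dy":-5.6,"dz":0,"ax":0,"ay":0,"az":0,"grip":1},{"dx":-29.7,"dy":-5.6,"dz":0,"ax":0,"ay":0,"az":0,"grip":1},{"dx":-29.7,"dy":-5.6,"dz":0,"ax":0,"ay":0,"az":0,"grip":1},{"dx":-29.7,"dy":-5.6,"dz":0,"ax":0,"ay":0,"az":0,"grip":1},{"dx":-29.7,"dy":-5.6,"dz":0,"ax":0,"ay":0,"az":0,"grip":1},{"dx":-29.7,"dy":-5.6,"dz":0,"ax":0,"ay":0,"az":0,"grip":1},{"dx":0,"dy":0,"dz":0,"ax":0,"ay":0,"az":-1,"grip":1},{"dx":0,"dy":0,"dz":0,"ax":0,"ay":0,"az":-1,"grip":1},{"dx":0,"dy":0,"dz":0,"ax":0,"ay":0,"az":-1,"grip":1},{"dx":0,"dy":0,"dz":0,"ax":0,"ay":0,"az":-1,"grip":1}])

```text
clock: 18.53
position: [0.4798, 0.0187, 0.2833]
ee_rot: [-0.0, 0.95, -0.311, 0.001]
contact_force: [0.3, -0.3, -0.4]
width: 0.029
gripper_force: 41.0
```

Call:
jog_arm(plan=[{"dx":0,"dy":0,"dz":0,"ax":0,"ay":0,"az":-1,"grip":1},{"dx":0,"dy":0,"dz":0,"ax":0,"ay":0,"az":-1,"grip":1},{"dx":0,"dy":0,"dz":0,"ax":0,"ay":0,"az":-1,"grip":1},{"dx":0,"dy":0,"dz":0,"ax":0,"ay":0,"az":-1,"grip":1},{"dx":0,"dy":0,"dz":0,"ax":0,"ay":0,"az":-1,"grip":1},{"dx":0,"dy":0,"dz":0,"ax":0,"ay":0,"az":-1,"grip":1},{"dx":0,"dy":0,"dz":0,"ax":0,"ay":0,"az":-0.75,"grip":1},{"dx":0,"dy":0,"dz":0,"ax":0,"ay":0,"az":0,"grip":1}])

```text
clock: 19.2
position: [0.4799, 0.0183, 0.2832]
ee_rot: [0.0, 0.999, 0.035, 0.0]
contact_force: [0.3, -0.6, -1.4]
width: 0.0287
gripper_force: 41.0
```

```bash
python3 - <<'E'
from h import *
where(); delta(*(MO-.063*MU),3.9)
E
```

```text
t 19.2 pos [0.4799 0.0183 0.2832] theta 3.96 mouth -0.0632 0.0002 w 0.0287 F [ 0.3 -0.6 -1.4] gf 41.0
dx dy [0.2 0.2] az total 0.01
```

Call:
jog_arm(plan=[{"dx":0,"dy":0,"dz":28,"ax":0,"ay":0,"az":0,"grip":1},{"dx":0,"dy":0,"dz":26,"ax":0,"ay":0,"az":0,"grip":1},{"dx":0,"dy":0,"dz":13,"ax":0,"ay":0,"az":0,"grip":1},{"dx":0,"dy":0,"dz":7,"ax":0,"ay":0,"az":0,"grip":1},{"dx":0,"dy":0,"dz":0,"ax":0,"ay":0,"az":0,"grip":1},{"dx":0,"dy":0,"dz":0,"ax":0,"ay":0,"az":0,"grip":0.3},{"dx":0,"dy":0,"dz":0,"ax":0,"ay":0,"az":0,"grip":0.3},{"dx":0,"dy":0,"dz":0,"ax":0,"ay":0,"az":0,"grip":0.3},{"dx":0,"dy":0,"dz":-20,"ax":0,"ay":0,"az":0,"grip":0.3},{"dx":0,"dy":0,"dz":-35,"ax":0,"ay":0,"az":0,"grip":0.3},{"dx":-20,"dy":0,"dz":0,"ax":0,"ay":0,"az":0,"grip":1},{"dx":-20,"dy":0,"dz":0,"ax":0,"ay":0,"az":0,"grip":1},{"dx":-20,"dy":0,"dz":0,"ax":0,"ay":0,"az":0,"grip":1},{"dx":0,"dy":0,"dz":0,"ax":0,"ay":0,"az":0,"grip":1},{"dx":0,"dy":0,"dz":0,"ax":0,"ay":0,"az":0,"grip":1}])

```text
clock: 20.45
position: [0.4194, 0.0142, 0.2641]
ee_rot: [0.0, 0.999, 0.034, 0.0]
contact_force: [0.8, -0.6, 0.0]
width: 0.0007
gripper_force: 0.0
```

```bash
python3 -c "
from h import *
where(); b=snap('wrist','w8'); print(fit(b,CART,'o',*(MO-.063*MU),z=.015,rad=.04), MO-.063*MU)"
```

```text
t 20.4 pos [0.4194 0.0142 0.2641] theta 3.84 mouth -0.1238 0.0002 w 0.0007 F [ 0.8 -0.6  0. ] gf 0.0
[0.4778 0.0165 5.1907 0.0992] [0.4801456 0.0181193]
```

Cartridge B lies on the tray. Pushing it in.

Call:
jog_arm(plan=[{"dx":0,"dy":0.2,"dz":26,"ax":0,"ay":0,"az":0,"grip":1},{"dx":0,"dy":0,"dz":25,"ax":0,"ay":0,"az":0,"grip":1},{"dx":5,"dy":0,"dz":0,"ax":0,"ay":0,"az":0,"grip":1},{"dx":9,"dy":0,"dz":0,"ax":0,"ay":0,"az":0,"grip":1},{"dx":9,"dy":0,"dz":0,"ax":0,"ay":0,"az":0,"grip":1},{"dx":9,"dy":0,"dz":0,"ax":0,"ay":0,"az":0,"grip":1},{"dx":9,"dy":0,"dz":0,"ax":0,"ay":0,"az":0,"grip":1},{"dx":9,"dy":0,"dz":0,"ax":0,"ay":0,"az":0,"grip":1},{"dx":9,"dy":0,"dz":0,"ax":0,"ay":0,"az":0,"grip":1},{"dx":9,"dy":0,"dz":0,"ax":0,"ay":0,"az":0,"grip":1},{"dx":9,"dy":0,"dz":0,"ax":0,"ay":0,"az":0,"grip":1},{"dx":9,"dy":0,"dz":0,"ax":0,"ay":0,"az":0,"grip":1},{"dx":9,"dy":0,"dz":0,"ax":0,"ay":0,"az":0,"grip":1},{"dx":9,"dy":0,"dz":0,"ax":0,"ay":0,"az":0,"grip":1},{"dx":0,"dy":0,"dz":0,"ax":0,"ay":0,"az":0,"grip":1}])

```text
clock: 21.75
position: [0.5264, 0.021, 0.213]
ee_rot: [0.0, 0.999, 0.034, 0.002]
contact_force: [0.2, 0.7, 0.5]
width: -0.0001
gripper_force: 0.0
```

```bash
python3 - <<'E'
from h import *
where(); b=snap('wrist','w9'); I=b['image']; M=mask(b,'o')
# amber columns along tube slot: list rows orange on tube axis, as mouth-x at z=.045
prev=0
for x in np.arange(-.03,.2,.001):
    u,v=w2p(b,(*(MO+x*MU),.045)).round().astype(int)
    if 0<=v<400:
        o=M[v,u]>0
        if o!=prev: print(round(x,3),o); prev=o
E
```

```text
t 21.8 pos [0.5264 0.021  0.213 ] theta 3.88 mouth -0.0166 -0.0003 w -0.0001 F [0.2 0.7 0.5] gf 0.0
-0.002 True
0.01 False
0.036 True
0.049 False
0.057 True
0.069 False
```

Call:
jog_arm(plan=[{"dx":-12,"dy":0,"dz":0,"ax":0,"ay":0,"az":0,"grip":1},{"dx":0,"dy":0,"dz":-35,"ax":0,"ay":0,"az":0,"grip":1},{"dx":0,"dy":0,"dz":-35,"ax":0,"ay":0,"az":0,"grip":0},{"dx":0,"dy":0,"dz":-20,"ax":0,"ay":0,"az":0,"grip":0},{"dx":-7.2,"dy":-32,"dz":0,"ax":0,"ay":0,"az":0,"grip":0},{"dx":-7.2,"dy":-32,"dz":0,"ax":0,"ay":0,"az":0,"grip":0},{"dx":-7.2,"dy":-32,"dz":0,"ax":0,"ay":0,"az":0,"grip":0},{"dx":-7.2,"dy":-32,"dz":0,"ax":0,"ay":0,"az":0,"grip":0},{"dx":-7.2,"dy":-32,"dz":0,"ax":0,"ay":0,"az":0,"grip":0},{"dx":-7.2,"dy":-32,"dz":0,"ax":0,"ay":0,"az":0,"grip":0},{"dx":-7.2,"dy":-32,"dz":0,"ax":0,"ay":0,"az":0,"grip":0},{"dx":-7.2,"dy":-32,"dz":0,"ax":0,"ay":0,"az":0,"grip":0},{"dx":-7.2,"dy":-32,"dz":0,"ax":0,"ay":0,"az":0,"grip":0},{"dx":-7.2,"dy":-32,"dz":0,"ax":0,"ay":0,"az":0,"grip":0},{"dx":-7.2,"dy":-32,"dz":0,"ax":0,"ay":0,"az":0,"grip":0},{"dx":-7.2,"dy":-32,"dz":0,"ax":0,"ay":0,"az":0,"grip":0},{"dx":0,"dy":0,"dz":0,"ax":0,"ay":0,"az":1,"grip":0},{"dx":0,"dy":0,"dz":0,"ax":0,"ay":0,"az":1,"grip":0},{"dx":0,"dy":0,"dz":0,"ax":0,"ay":0,"az":1,"grip":0},{"dx":0,"dy":0,"dz":0,"ax":0,"ay":0,"az":1,"grip":0}])

```text
clock: 23.47
position: [0.3993, 0.3977, 0.3025]
ee_rot: [0.0, 0.984, -0.177, -0.0]
contact_force: [-0.0, -0.4, -0.7]
width: 0.0858
gripper_force: 0.0
```

Call:
jog_arm(plan=[{"dx":0,"dy":0,"dz":0,"ax":0,"ay":0,"az":1,"grip":0},{"dx":0,"dy":0,"dz":0,"ax":0,"ay":0,"az":1,"grip":0},{"dx":0,"dy":0,"dz":0,"ax":0,"ay":0,"az":1,"grip":0},{"dx":0,"dy":0,"dz":0,"ax":0,"ay":0,"az":1,"grip":0},{"dx":0,"dy":0,"dz":0,"ax":0,"ay":0,"az":0,"grip":0}])

```text
clock: 23.88
position: [0.4357, 0.3327, 0.2955]
ee_rot: [-0.031, 0.94, -0.338, -0.036]
contact_force: [-0.0, 0.2, 0.7]
width: 0.0856
gripper_force: 0.0
```

```bash
python3 - <<'E'
from h import *
where(); b=snap('wrist','w10'); f=fit(b,CART,'o',.4346,.366); print(f); delta(f[0],f[1],f[2]); print(w2p(b,(f[0],f[1],.015)))
cv2.imwrite('pics/m9.png',b['image'][:,:,::-1])
E
```

```text
t 23.9 pos [0.4357 0.3327 0.2955] theta -39.49 mouth -0.0859 0.3169 w 0.0856 F [-0.   0.2  0.7] gf 0.0
[  0.4337   0.3677 -39.5396   0.1114]
dx dy [-22.3 -25. ] az total 0.03
[301.01495422 198.75020408]
```

View pics/m9.png

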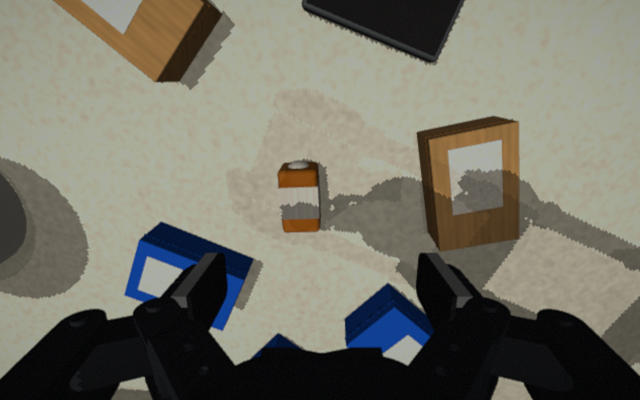

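Cartridge C is at (299,197) and the fit agrees. The arm has drifted and tilted, so I suspect a joint limit and will check.

```bash
python3 - <<'E'
from h import *
s,r=st(); print(s['qpos'].round(3),s['qd'].round(3)); print(r.as_matrix().round(3))
b=load('w10'); print(fit(b,CASE,'o',.362,.258))
E
```

```text
[0.494 0.318 1.735 0.108 1.093 2.704] [ 0.043  0.001 -0.019  0.017  0.006 -0.001]
[[ 0.77  -0.636 -0.047]
 [-0.632 -0.771  0.084]
 [-0.089 -0.035 -0.995]]
[  0.3617   0.26   -26.4389   0.0436]
```

Call:
jog_arm(plan=[{"dx":0,"dy":0,"dz":0,"ax":0,"ay":0,"az":-1,"grip":0},{"dx":0,"dy":0,"dz":0,"ax":0,"ay":0,"az":-1,"grip":0},{"dx":0,"dy":0,"dz":0,"ax":0,"ay":0,"az":-1,"grip":0},{"dx":0,"dy":0,"dz":0,"ax":0,"ay":0,"az":-1,"grip":0},{"dx":0,"dy":0,"dz":0,"ax":0,"ay":0,"az":-1,"grip":0},{"dx":0,"dy":0,"dz":0,"ax":0,"ay":0,"az":-1,"grip":0},{"dx":0,"dy":0,"dz":0,"ax":0,"ay":0,"az":0,"grip":0}])

```text
clock: 24.52
position: [0.434, 0.3368, 0.2964]
ee_rot: [-0.042, 0.998, -0.027, -0.024]
contact_force: [0.5, 1.0, 0.4]
width: 0.0853
gripper_force: 0.0
```

```bash
python3 - <<'E'
from h import *
s,r=st(); print(s['qpos'].round(3)); print(r.as_matrix().round(3)); where()
E
```

```text
[0.499 0.318 1.734 0.109 1.093 2.074]
[[ 0.997 -0.056 -0.046]
 [-0.052 -0.995  0.084]
 [-0.051 -0.082 -0.995]]
t 24.5 pos [0.434  0.3368 0.2964] theta -2.96 mouth -0.0874 0.321 w 0.0853 F [0.5 1.  0.4] gf 0.0
```

Call:
jog_arm(plan=[{"dx":0,"dy":0,"dz":0,"ax":-0.78,"ay":0.49,"az":0,"grip":0},{"dx":0,"dy":0,"dz":0,"ax":0,"ay":0,"az":-1,"grip":0},{"dx":0,"dy":0,"dz":0,"ax":0,"ay":0,"az":-1,"grip":0},{"dx":0,"dy":0,"dz":0,"ax":0,"ay":0,"az":-1,"grip":0},{"dx":0,"dy":0,"dz":0,"ax":0,"ay":0,"az":-1,"grip":0},{"dx":0,"dy":0,"dz":0,"ax":0,"ay":0,"az":-1,"grip":0},{"dx":0,"dy":0,"dz":0,"ax":0,"ay":0,"az":-1,"grip":0},{"dx":0,"dy":0,"dz":0,"ax":0,"ay":0,"az":-1,"grip":0},{"dx":0,"dy":0,"dz":0,"ax":0,"ay":0,"az":-1,"grip":0},{"dx":0,"dy":0,"dz":0,"ax":0,"ay":0,"az":-1,"grip":0},{"dx":0,"dy":0,"dz":0,"ax":0,"ay":0,"az":-1,"grip":0},{"dx":0,"dy":0,"dz":0,"ax":0,"ay":0,"az":-1,"grip":0},{"dx":0,"dy":0,"dz":0,"ax":0,"ay":0,"az":-1,"grip":0},{"dx":0,"dy":0,"dz":0,"ax":0,"ay":0,"az":-1,"grip":0},{"dx":0,"dy":0,"dz":0,"ax":0,"ay":0,"az":-1,"grip":0},{"dx":0,"dy":0,"dz":0,"ax":0,"ay":0,"az":-1,"grip":0},{"dx":0,"dy":0,"dz":0,"ax":0,"ay":0,"az":-1,"grip":0},{"dx":0,"dy":0,"dz":0,"ax":0,"ay":0,"az":-1,"grip":0},{"dx":0,"dy":0,"dz":0,"ax":0,"ay":0,"az":-1,"grip":0},{"dx":0,"dy":0,"dz":0,"ax":0,"ay":0,"az":-1,"grip":0}])

```text
clock: 26.18
position: [0.4341, 0.3366, 0.2963]
ee_rot: [-0.0, 0.567, 0.824, 0.0]
contact_force: [1.3, -1.1, -0.6]
width: 0.0853
gripper_force: 0.0
```

Call:
jog_arm(plan=[{"dx":0,"dy":0,"dz":0,"ax":0,"ay":0,"az":-1,"grip":0},{"dx":0,"dy":0,"dz":0,"ax":0,"ay":0,"az":-1,"grip":0},{"dx":0,"dy":0,"dz":0,"ax":0,"ay":0,"az":-1,"grip":0},{"dx":0,"dy":0,"dz":0,"ax":0,"ay":0,"az":-1,"grip":0},{"dx":-20,"dy":0,"dz":0,"ax":0,"ay":0,"az":0,"grip":0},{"dx":-10,"dy":0,"dz":0,"ax":0,"ay":0,"az":0,"grip":0},{"dx":0,"dy":0,"dz":0,"ax":0,"ay":0,"az":0,"grip":0}])

```text
clock: 26.77
position: [0.4567, 0.3142, 0.2964]
ee_rot: [0.001, 0.386, 0.922, 0.0]
contact_force: [0.7, -0.0, -0.6]
width: 0.0852
gripper_force: 0.0
```

```bash
python3 - <<'E'
from h import *
where(); s,r=st(); print(r.as_matrix().round(4), s['qpos'].round(2)); b=snap('wrist','w11'); f=fit(b,CART,'o',.434,.367); print(f); delta(f[0],f[1],f[2]+180); print(w2p(b,(f[0],f[1],.015)))
E
```

```text
t 26.8 pos [0.4567 0.3142 0.2964] theta 134.56 mouth -0.0663 0.297 w 0.0852 F [ 0.7 -0.  -0.6] gf 0.0
[[-7.016e-01  7.125e-01  1.200e-03]
 [ 7.125e-01  7.016e-01 -2.000e-04]
 [-1.000e-03  8.000e-04 -1.000e+00]] [ 0.48  0.33  1.72 -0.    1.1  -0.3 ]
[  0.4358   0.3666 -35.9316   0.082 ]
dx dy [51.3 22.1] az total -1.58
[349.95093623 131.95819375]
```

Call:
jog_arm(plan=[{"dx":25.7,"dy":11.1,"dz":0,"ax":0,"ay":0,"az":0,"grip":0},{"dx":25.6,"dy":11,"dz":0,"ax":0,"ay":0,"az":0,"grip":0},{"dx":0,"dy":0,"dz":10,"ax":0,"ay":0,"az":-0.79,"grip":0},{"dx":0,"dy":0,"dz":10,"ax":0,"ay":0,"az":-0.79,"grip":0.3},{"dx":0,"dy":0,"dz":25,"ax":0,"ay":0,"az":0,"grip":0.3},{"dx":0,"dy":0,"dz":25,"ax":0,"ay":0,"az":0,"grip":0.3},{"dx":0,"dy":0,"dz":22,"ax":0,"ay":0,"az":0,"grip":0.3},{"dx":0,"dy":0,"dz":12,"ax":0,"ay":0,"az":0,"grip":0.3},{"dx":0,"dy":0,"dz":0,"ax":0,"ay":0,"az":0,"grip":0.3},{"dx":0,"dy":0,"dz":0,"ax":0,"ay":0,"az":0,"grip":1},{"dx":0,"dy":0,"dz":0,"ax":0,"ay":0,"az":0,"grip":1},{"dx":0,"dy":0,"dz":0,"ax":0,"ay":0,"az":0,"grip":1},{"dx":0,"dy":0,"dz":0,"ax":0,"ay":0,"az":0,"grip":1},{"dx":0,"dy":0,"dz":0,"ax":0,"ay":0,"az":0,"grip":1}], grip_force=40)

```text
clock: 27.98
position: [0.4357, 0.3671, 0.1936]
ee_rot: [0.001, 0.307, 0.952, 0.001]
contact_force: [0.0, 1.0, 4.3]
width: 0.0286
gripper_force: 39.9
```

```bash
python3 - <<'E'
from h import *
where(); delta(*(MO-.063*MU),183.9)
E
```

```text
t 28.0 pos [0.4357 0.3671 0.1936] theta 144.19 mouth -0.0836 0.3512 w 0.0286 F [0.  1.  4.3] gf 39.9
dx dy [-240.2 -257. ] az total -6.62
```

Call:
jog_arm(plan=[{"dx":0,"dy":0,"dz":-20,"ax":0,"ay":0,"az":0,"grip":1},{"dx":0,"dy":0,"dz":-36,"ax":0,"ay":0,"az":0,"grip":1},{"dx":-20,"dy":-21.4,"dz":-3,"ax":0,"ay":0,"az":0,"grip":1},{"dx":-20,"dy":-21.4,"dz":-3,"ax":0,"ay":0,"az":0,"grip":1},{"dx":-20,"dy":-21.4,"dz":-3,"ax":0,"ay":0,"az":0,"grip":1},{"dx":-20,"dy":-21.4,"dz":-3,"ax":0,"ay":0,"az":0,"grip":1},{"dx":-20,"dy":-21.4,"dz":-3,"ax":0,"ay":0,"az":0,"grip":1},{"dx":-20,"dy":-21.4,"dz":-3,"ax":0,"ay":0,"az":0,"grip":1},{"dx":-20,"dy":-21.4,"dz":-3,"ax":0,"ay":0,"az":0,"grip":1},{"dx":-20,"dy":-21.4,"dz":-3,"ax":0,"ay":0,"az":0,"grip":1},{"dx":-20,"dy":-21.4,"dz":-3,"ax":0,"ay":0,"az":0,"grip":1},{"dx":-20,"dy":-21.4,"dz":-3,"ax":0,"ay":0,"az":0,"grip":1},{"dx":-20,"dy":-21.4,"dz":-3,"ax":0,"ay":0,"az":0,"grip":1},{"dx":-20,"dy":-21.4,"dz":-3,"ax":0,"ay":0,"az":0,"grip":1},{"dx":0,"dy":0,"dz":0,"ax":0,"ay":0,"az":-1,"grip":1},{"dx":0,"dy":0,"dz":0,"ax":0,"ay":0,"az":-1,"grip":1},{"dx":0,"dy":0,"dz":0,"ax":0,"ay":0,"az":-1,"grip":1},{"dx":0,"dy":0,"dz":0,"ax":0,"ay":0,"az":-1,"grip":1},{"dx":0,"dy":0,"dz":0,"ax":0,"ay":0,"az":-1,"grip":1},{"dx":0,"dy":0,"dz":0,"ax":0,"ay":0,"az":-1,"grip":1}])

```text
clock: 29.65
position: [0.4796, 0.0179, 0.2846]
ee_rot: [0.0, -0.004, 1.0, -0.0]
contact_force: [1.1, -0.6, -0.7]
width: 0.0288
gripper_force: 39.7
```

Call:
jog_arm(plan=[{"dx":0,"dy":0,"dz":0,"ax":0,"ay":0,"az":-0.62,"grip":1},{"dx":0,"dy":0,"dz":0,"ax":0,"ay":0,"az":0,"grip":1}])

```text
clock: 29.82
position: [0.4796, 0.018, 0.2845]
ee_rot: [0.0, -0.035, 0.999, -0.0]
contact_force: [-0.1, -0.9, -0.3]
width: 0.0286
gripper_force: 39.7
```

```bash
python3 - <<'E'
from h import *
where(); delta(*(MO-.063*MU),183.9)
E
```

```text
t 29.8 pos [0.4796 0.018  0.2845] theta -176.03 mouth -0.0636 -0.0001 w 0.0286 F [-0.1 -0.9 -0.3] gf 39.7
dx dy [-0.6  0.1] az total -59.99
```

Call:
jog_arm(plan=[{"dx":0,"dy":0,"dz":28,"ax":0,"ay":0,"az":0,"grip":1},{"dx":0,"dy":0,"dz":27,"ax":0,"ay":0,"az":0,"grip":1},{"dx":0,"dy":0,"dz":13,"ax":0,"ay":0,"az":0,"grip":1},{"dx":0,"dy":0,"dz":7,"ax":0,"ay":0,"az":0,"grip":1},{"dx":0,"dy":0,"dz":0,"ax":0,"ay":0,"az":0,"grip":1},{"dx":0,"dy":0,"dz":0,"ax":0,"ay":0,"az":0,"grip":0.3},{"dx":0,"dy":0,"dz":0,"ax":0,"ay":0,"az":0,"grip":0.3},{"dx":0,"dy":0,"dz":0,"ax":0,"ay":0,"az":0,"grip":0.3},{"dx":0,"dy":0,"dz":-20,"ax":0,"ay":0,"az":0,"grip":0.3},{"dx":0,"dy":0,"dz":-35,"ax":0,"ay":0,"az":0,"grip":0.3},{"dx":20,"dy":0,"dz":0,"ax":0,"ay":0,"az":0,"grip":1},{"dx":20,"dy":0,"dz":0,"ax":0,"ay":0,"az":0,"grip":1},{"dx":20,"dy":0,"dz":0,"ax":0,"ay":0,"az":0,"grip":1},{"dx":0,"dy":0,"dz":0,"ax":0,"ay":0,"az":0,"grip":1},{"dx":0,"dy":0,"dz":0,"ax":0,"ay":0,"az":0,"grip":1}])

```text
clock: 31.07
position: [0.4192, 0.014, 0.2648]
ee_rot: [0.001, -0.034, 0.999, -0.0]
contact_force: [1.0, 0.9, 0.4]
width: 0.0003
gripper_force: 0.0
```

```bash
python3 -c "
from h import *
where()
for n in('scene','side'): print(fit(snap(n,n+'c'),CART,'o',*(MO-.063*MU),z=.015,rad=.04))
print(MO-.063*MU)"
```

```text
t 31.1 pos [0.4192 0.014  0.2648] theta -176.1 mouth -0.1241 0.0 w 0.0003 F [1.  0.9 0.4] gf 0.0
[ 0.4764  0.0212 -9.6831  0.2804]
[ 0.4834  0.018  -0.6931  0.3163]
[0.4801456 0.0181193]
```

Call:
jog_arm(plan=[{"dx":0,"dy":0,"dz":26,"ax":0,"ay":0,"az":0,"grip":1},{"dx":0,"dy":0,"dz":25,"ax":0,"ay":0,"az":0,"grip":1},{"dx":-5,"dy":0,"dz":0,"ax":0,"ay":0,"az":0,"grip":1},{"dx":-9,"dy":0,"dz":0,"ax":0,"ay":0,"az":0,"grip":1},{"dx":-9,"dy":0,"dz":0,"ax":0,"ay":0,"az":0,"grip":1},{"dx":-9,"dy":0,"dz":0,"ax":0,"ay":0,"az":0,"grip":1},{"dx":-9,"dy":0,"dz":0,"ax":0,"ay":0,"az":0,"grip":1},{"dx":-9,"dy":0,"dz":0,"ax":0,"ay":0,"az":0,"grip":1},{"dx":-9,"dy":0,"dz":0,"ax":0,"ay":0,"az":0,"grip":1},{"dx":-9,"dy":0,"dz":0,"ax":0,"ay":0,"az":0,"grip":1},{"dx":-9,"dy":0,"dz":0,"ax":0,"ay":0,"az":0,"grip":1},{"dx":-9,"dy":0,"dz":0,"ax":0,"ay":0,"az":0,"grip":1},{"dx":-9,"dy":0,"dz":0,"ax":0,"ay":0,"az":0,"grip":1},{"dx":-9,"dy":0,"dz":0,"ax":0,"ay":0,"az":0,"grip":1},{"dx":-5,"dy":0,"dz":0,"ax":0,"ay":0,"az":0,"grip":1},{"dx":0,"dy":0,"dz":0,"ax":0,"ay":0,"az":0,"grip":1}])

```text
clock: 32.5
position: [0.5304, 0.0214, 0.2133]
ee_rot: [0.001, -0.034, 0.999, -0.0]
contact_force: [0.2, -0.0, -0.4]
width: -0.0001
gripper_force: 0.0
```

```bash
python3 -c "
from h import *
where()"
```

```text
t 32.5 pos [0.5304 0.0214 0.2133] theta -176.07 mouth -0.0126 -0.0002 w -0.0001 F [ 0.2 -0.  -0.4] gf 0.0
```

Call:
jog_arm(plan=[{"dx":-1.5,"dy":0,"dz":0,"ax":0,"ay":0,"az":0,"grip":1},{"dx":-0.5,"dy":0,"dz":0,"ax":0,"ay":0,"az":0,"grip":1},{"dx":0,"dy":0,"dz":0,"ax":0,"ay":0,"az":0,"grip":1}])

```text
clock: 32.75
position: [0.5306, 0.0215, 0.2133]
ee_rot: [0.0, -0.034, 0.999, -0.0]
contact_force: [-0.2, 0.2, 0.0]
width: -0.0001
gripper_force: 0.0
```

Call:
jog_arm(plan=[{"dx":-1,"dy":0,"dz":0,"ax":0,"ay":0,"az":0,"grip":1},{"dx":0,"dy":0,"dz":0,"ax":0,"ay":0,"az":0,"grip":1}])

```text
clock: 32.92
position: [0.5315, 0.0216, 0.2133]
ee_rot: [-0.0, -0.034, 0.999, -0.0]
contact_force: [-0.0, -0.2, 0.2]
width: 0.0003
gripper_force: 0.0
```

Call:
jog_arm(plan=[{"dx":-1,"dy":0,"dz":0,"ax":0,"ay":0,"az":0,"grip":1},{"dx":0,"dy":0,"dz":0,"ax":0,"ay":0,"az":0,"grip":1}])

```text
clock: 33.08
position: [0.5323, 0.0217, 0.2133]
ee_rot: [-0.001, -0.034, 0.999, 0.0]
contact_force: [-1.5, 0.1, 0.4]
width: -0.0001
gripper_force: 0.8
```

Call:
jog_arm(plan=[{"dx":-1,"dy":0,"dz":0,"ax":0,"ay":0,"az":0,"grip":1},{"dx":0,"dy":0,"dz":0,"ax":0,"ay":0,"az":0,"grip":1}])

```text
clock: 33.25
position: [0.5331, 0.0218, 0.2131]
ee_rot: [-0.001, -0.034, 0.999, 0.0]
contact_force: [-2.3, -0.1, 1.0]
width: -0.0001
gripper_force: 1.3
```

Call:
jog_arm(plan=[{"dx":-1,"dy":0,"dz":0,"ax":0,"ay":0,"az":0,"grip":1},{"dx":0,"dy":0,"dz":0,"ax":0,"ay":0,"az":0,"grip":1}])

```text
clock: 33.42
position: [0.5344, 0.0221, 0.2131]
ee_rot: [-0.0, -0.034, 0.999, 0.0]
contact_force: [-3.2, 2.2, 0.6]
width: -0.0002
gripper_force: 1.3
```

Call:
jog_arm(plan=[{"dx":15,"dy":0,"dz":0,"ax":0,"ay":0,"az":0,"grip":1},{"dx":10,"dy":0,"dz":-30,"ax":0,"ay":0,"az":0,"grip":1},{"dx":0,"dy":0,"dz":-35,"ax":0,"ay":0,"az":0,"grip":1},{"dx":0,"dy":0,"dz":-25,"ax":0,"ay":0,"az":0,"grip":0.3},{"dx":-30,"dy":0,"dz":0,"ax":0,"ay":0,"az":0,"grip":0.3},{"dx":-30,"dy":0,"dz":0,"ax":0,"ay":0,"az":0,"grip":0.3},{"dx":-30,"dy":0,"dz":0,"ax":0,"ay":0,"az":0,"grip":0.3},{"dx":0,"dy":0,"dz":0,"ax":0,"ay":0,"az":0,"grip":0.3}])

```text
clock: 34.08
position: [0.6055, 0.0261, 0.3041]
ee_rot: [0.005, -0.034, 0.999, -0.0]
contact_force: [0.5, 0.2, -0.7]
width: 0.0593
gripper_force: 0.0
```

```bash
python3 - <<'E'
from h import *
where(); b=snap('wrist','w12'); M=mask(b,'o'); prev=0
for x in np.arange(-.1,.2,.0005):
    u,v=w2p(b,(*(MO+x*MU),.045)).round().astype(int)
    if 0<=v<400 and 0<=u<640:
        o=M[v,u]>0
        if o!=prev: print(round(x,4),o,u,v); prev=o
I=cv2.resize(b['image'][40:290,190:450],None,fx=2.3,fy=2.3,interpolation=2)
for y in np.arange(-.02,.021,.01):
    u=(w2p(b,(*(MO+y*MN),.015 ))-[190,40])*2.3; cv2.circle(I,tuple(int(q) for q in u),1,(255,0,0),-1)
cv2.imwrite('pics/m10.png',I[:,:,::-1])
E
```

```text
t 34.1 pos [0.6055 0.0261 0.3041] theta -176.07 mouth 0.0626 -0.0005 w 0.0593 F [ 0.5  0.2 -0.7] gf 0.0
0.003 True 324 120
0.0165 False 324 140
0.042 True 324 176
0.054 False 324 192
0.061 True 324 201
0.0755 False 323 220
0.101 True 323 251
0.113 False 323 265
0.1185 True 323 271
0.1345 False 323 289
0.1605 True 323 317
0.1725 False 323 329
```

View pics/m10.png

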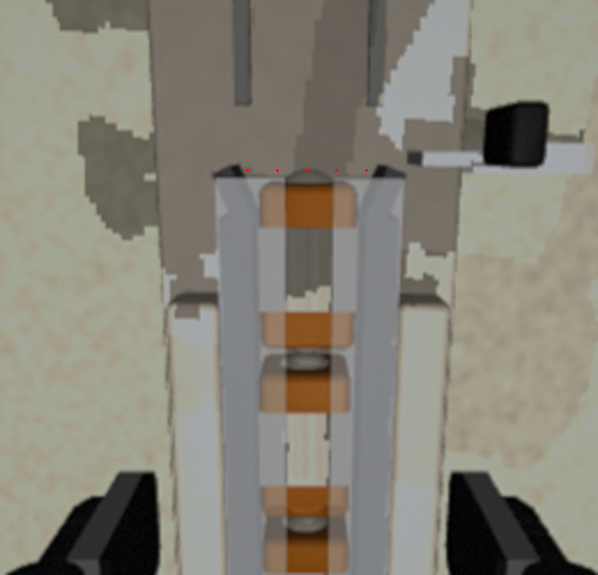

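All three cartridges are in the tube in a row, at columns near 324. The last dome is still about 1 mm proud of the mouth plane. I'll tilt the shut fingertips under the roof edge and push it a few mm deeper.

Call:
jog_arm(plan=[{"dx":35,"dy":0,"dz":0,"ax":0,"ay":0,"az":0,"grip":1},{"dx":35,"dy":0,"dz":0,"ax":0,"ay":0,"az":0,"grip":1},{"dx":35,"dy":0,"dz":0,"ax":0,"ay":0,"az":0,"grip":1},{"dx":33,"dy":-0.5,"dz":0,"ax":0,"ay":0,"az":0,"grip":1},{"dx":0,"dy":0,"dz":30,"ax":0,"ay":0,"az":0,"grip":1},{"dx":0,"dy":0,"dz":30,"ax":0,"ay":0,"az":0,"grip":1},{"dx":0,"dy":0,"dz":25,"ax":0,"ay":0,"az":0,"grip":1},{"dx":0,"dy":0,"dz":11,"ax":0,"ay":0,"az":0,"grip":1},{"dx":0,"dy":0,"dz":0,"ax":0,"ay":-1,"az":0,"grip":1},{"dx":0,"dy":0,"dz":0,"ax":0,"ay":-1,"az":0,"grip":1},{"dx":-9.8,"dy":0,"dz":2.1,"ax":0,"ay":0,"az":0,"grip":1},{"dx":-7.8,"dy":0,"dz":1.7,"ax":0,"ay":0,"az":0,"grip":1},{"dx":-4.9,"dy":0,"dz":1,"ax":0,"ay":0,"az":0,"grip":1},{"dx":-2,"dy":0,"dz":0.4,"ax":0,"ay":0,"az":0,"grip":1},{"dx":0,"dy":0,"dz":0,"ax":0,"ay":0,"az":0,"grip":1}])

```text
clock: 35.38
position: [0.4885, 0.018, 0.2076]
ee_rot: [0.105, -0.034, 0.994, 0.003]
contact_force: [0.6, 0.3, -0.2]
width: -0.0002
gripper_force: 0.0
```

```bash
python3 - <<'E'
from h import *
where(); s,r=st(); M=r.as_matrix(); print(M[:,2].round(3)); t=s['position']+.187*M[:,2]-.009*M[:,0]; q=t[:2]-MO; print('front corner',q@MU,q@MN,t[2])
E
```

```text
t 35.4 pos [0.4885 0.018  0.2076] theta -176.04 mouth -0.0547 -0.0006 w -0.0002 F [ 0.6  0.3 -0.2] gf 0.0
[ 0.208  0.014 -0.978]
front corner -0.006876669090901843 -0.0006568884281094112 0.0266340417227093
```

Call:
jog_arm(plan=[{"dx":-3.9,"dy":0,"dz":0.8,"ax":0,"ay":0,"az":0,"grip":1},{"dx":-2,"dy":0,"dz":0.4,"ax":0,"ay":0,"az":0,"grip":1},{"dx":-1,"dy":0,"dz":0.2,"ax":0,"ay":0,"az":0,"grip":1},{"dx":0,"dy":0,"dz":0,"ax":0,"ay":0,"az":0,"grip":1}])

```text
clock: 35.72
position: [0.4942, 0.0186, 0.2074]
ee_rot: [0.104, -0.034, 0.994, 0.004]
contact_force: [-0.7, -0.1, 0.7]
width: -0.0003
gripper_force: 0.0
```

Call:
jog_arm(plan=[{"dx":-2,"dy":0,"dz":0.4,"ax":0,"ay":0,"az":0,"grip":1},{"dx":-1,"dy":0,"dz":0.2,"ax":0,"ay":0,"az":0,"grip":1},{"dx":0,"dy":0,"dz":0,"ax":0,"ay":0,"az":0,"grip":1}])

```text
clock: 35.97
position: [0.4971, 0.0187, 0.2075]
ee_rot: [0.105, -0.034, 0.994, 0.004]
contact_force: [-0.0, -0.5, -0.3]
width: -0.0001
gripper_force: 0.0
```

```bash
python3 - <<'E'
from h import *
where(); s,r=st(); M=r.as_matrix(); t=s['position']+.187*M[:,2]-.009*M[:,0]; q=t[:2]-MO; print('front corner',q@MU,q@MN,t[2])
E
```

```text
t 36.0 pos [0.4971 0.0187 0.2075] theta -176.07 mouth -0.046 -0.0006 w -0.0001 F [-0.  -0.5 -0.3] gf 0.0
front corner 0.0017352414434511645 -0.0005554862493003791 0.026432129019967082
```

Call:
jog_arm(plan=[{"dx":-2,"dy":0,"dz":0.4,"ax":0,"ay":0,"az":0,"grip":1},{"dx":-1,"dy":0,"dz":0.2,"ax":0,"ay":0,"az":0,"grip":1},{"dx":0,"dy":0,"dz":0,"ax":0,"ay":0,"az":0,"grip":1},{"dx":15,"dy":0,"dz":-3.2,"ax":0,"ay":0,"az":0,"grip":1},{"dx":15,"dy":0,"dz":-3.2,"ax":0,"ay":0,"az":0,"grip":1},{"dx":0,"dy":0,"dz":0,"ax":0,"ay":1,"az":0,"grip":1},{"dx":0,"dy":0,"dz":0,"ax":0,"ay":1,"az":0,"grip":1},{"dx":0,"dy":0,"dz":-30,"ax":0,"ay":0,"az":0,"grip":1},{"dx":0,"dy":0,"dz":-35,"ax":0,"ay":0,"az":0,"grip":1},{"dx":0,"dy":0,"dz":-30,"ax":0,"ay":0,"az":0,"grip":0.3},{"dx":-34,"dy":0,"dz":0,"ax":0,"ay":0,"az":0,"grip":0.3},{"dx":-34,"dy":0,"dz":0,"ax":0,"ay":0,"az":0,"grip":0.3},{"dx":-34,"dy":0,"dz":0,"ax":0,"ay":0,"az":0,"grip":0.3},{"dx":-34,"dy":0,"dz":0,"ax":0,"ay":0,"az":0,"grip":0.3},{"dx":0,"dy":0,"dz":0,"ax":0,"ay":0,"az":0,"grip":0.3},{"dx":0,"dy":0,"dz":0,"ax":0,"ay":0,"az":0,"grip":0.3}])

```text
clock: 37.3
position: [0.6065, 0.0262, 0.3018]
ee_rot: [0.0, -0.034, 0.999, 0.0]
contact_force: [-0.6, 1.0, 0.5]
width: 0.0598
gripper_force: 0.0
```

```bash
python3 - <<'E'
from h import *
where(); b=snap('wrist','w13'); M=mask(b,'o'); prev=0
for x in np.arange(-.1,.08,.0005):
    u,v=w2p(b,(*(MO+x*MU),.045)).round().astype(int)
    if 0<=v<400 and 0<=u<640:
        o=M[v,u]>0
        if o!=prev: print(round(x,4),o,u,v); prev=o
delta(*(MO-.013*MU+.0555*MN),183.9)
E
```

```text
t 37.3 pos [0.6065 0.0262 0.3018] theta -176.06 mouth 0.0636 -0.0005 w 0.0598 F [-0.6  1.   0.5] gf 0.0
0.0025 True 323 122
0.0165 False 323 143
0.0415 True 323 178
0.054 False 323 195
0.061 True 323 204
0.0755 False 323 223
dx dy [75.1 55.9] az total -59.99
```

The last cartridge hasn't moved. The shut tips are 173 mm ahead of the TCP, so they passed over the dome's middle. I'll repeat the push 15 mm lower.

Call:
jog_arm(plan=[{"dx":35,"dy":0,"dz":0,"ax":0,"ay":0,"az":0,"grip":1},{"dx":35,"dy":0,"dz":0,"ax":0,"ay":0,"az":0,"grip":1},{"dx":35,"dy":0,"dz":0,"ax":0,"ay":0,"az":0,"grip":1},{"dx":33,"dy":-0.5,"dz":0,"ax":0,"ay":0,"az":0,"grip":1},{"dx":0,"dy":0,"dz":30,"ax":0,"ay":0,"az":0,"grip":1},{"dx":0,"dy":0,"dz":30,"ax":0,"ay":0,"az":0,"grip":1},{"dx":0,"dy":0,"dz":25,"ax":0,"ay":0,"az":0,"grip":1},{"dx":0,"dy":0,"dz":15,"ax":0,"ay":0,"az":0,"grip":1},{"dx":0,"dy":0,"dz":9,"ax":0,"ay":0,"az":0,"grip":1},{"dx":0,"dy":0,"dz":0,"ax":0,"ay":-1,"az":0,"grip":1},{"dx":0,"dy":0,"dz":0,"ax":0,"ay":-1,"az":0,"grip":1},{"dx":-9.8,"dy":0,"dz":2.1,"ax":0,"ay":0,"az":0,"grip":1},{"dx":-7.8,"dy":0,"dz":1.7,"ax":0,"ay":0,"az":0,"grip":1},{"dx":-4.9,"dy":0,"dz":1,"ax":0,"ay":0,"az":0,"grip":1},{"dx":-2,"dy":0,"dz":0.4,"ax":0,"ay":0,"az":0,"grip":1},{"dx":0,"dy":0,"dz":0,"ax":0,"ay":0,"az":0,"grip":1}])

```text
clock: 38.68
position: [0.494, 0.0179, 0.1939]
ee_rot: [0.105, -0.034, 0.994, 0.003]
contact_force: [0.5, 0.6, 0.0]
width: 0.0001
gripper_force: 0.0
```

```bash
cat >> h.py <<'E'
def corner():
    where(); s,r=st(); M=r.as_matrix(); t=s['position']+.1734*M[:,2]-.011*M[:,0]; q=t[:2]-MO; print('front corner',(q@MU).round(4),(q@MN).round(4),t[2].round(4))
E
python3 -c "from h import *; corner()"
```

```text
t 38.7 pos [0.494  0.0179 0.1939] theta -176.04 mouth -0.0492 -0.0011 w 0.0001 F [0.5 0.6 0. ] gf 0.0
front corner -0.0022 -0.0012 0.0266
```

Call:
jog_arm(plan=[{"dx":-2,"dy":0,"dz":0.4,"ax":0,"ay":0,"az":0,"grip":1},{"dx":-2,"dy":0,"dz":0.4,"ax":0,"ay":0,"az":0,"grip":1},{"dx":0,"dy":0,"dz":0,"ax":0,"ay":0,"az":0,"grip":1}])

```text
clock: 38.93
position: [0.4966, 0.0183, 0.1933]
ee_rot: [0.104, -0.034, 0.994, 0.004]
contact_force: [-0.4, -0.7, -0.5]
width: -0.0002
gripper_force: 0.1
```

Call:
jog_arm(plan=[{"dx":-2,"dy":0,"dz":0.4,"ax":0,"ay":0,"az":0,"grip":1},{"dx":0,"dy":0,"dz":0,"ax":0,"ay":0,"az":0,"grip":1}])

```text
clock: 39.1
position: [0.4985, 0.0184, 0.1934]
ee_rot: [0.104, -0.034, 0.994, 0.004]
contact_force: [-0.6, -0.1, -0.4]
width: -0.0003
gripper_force: 0.4
```

```bash
python3 -c "from h import *; corner()"
```

```text
t 39.1 pos [0.4985 0.0184 0.1934] theta -176.07 mouth -0.0447 -0.001 w -0.0003 F [-0.6 -0.1 -0.4] gf 0.4
front corner 0.002 -0.0009 0.0261
```

Call:
jog_arm(plan=[{"dx":-2,"dy":0,"dz":0.4,"ax":0,"ay":0,"az":0,"grip":1},{"dx":0,"dy":0,"dz":0,"ax":0,"ay":0,"az":0,"grip":1},{"dx":15,"dy":0,"dz":-3.2,"ax":0,"ay":0,"az":0,"grip":1},{"dx":15,"dy":0,"dz":-3.2,"ax":0,"ay":0,"az":0,"grip":1},{"dx":0,"dy":0,"dz":0,"ax":0,"ay":1,"az":0,"grip":1},{"dx":0,"dy":0,"dz":0,"ax":0,"ay":1,"az":0,"grip":1},{"dx":0,"dy":0,"dz":-35,"ax":0,"ay":0,"az":0,"grip":1},{"dx":0,"dy":0,"dz":-35,"ax":0,"ay":0,"az":0,"grip":1},{"dx":0,"dy":0,"dz":-35,"ax":0,"ay":0,"az":0,"grip":0.3},{"dx":-34,"dy":0,"dz":0,"ax":0,"ay":0,"az":0,"grip":0.3},{"dx":-34,"dy":0,"dz":0,"ax":0,"ay":0,"az":0,"grip":0.3},{"dx":-34,"dy":0,"dz":0,"ax":0,"ay":0,"az":0,"grip":0.3},{"dx":-34,"dy":0,"dz":0,"ax":0,"ay":0,"az":0,"grip":0.3},{"dx":0,"dy":0,"dz":0,"ax":0,"ay":0,"az":0,"grip":0.3},{"dx":0,"dy":0,"dz":0,"ax":0,"ay":0,"az":0,"grip":0.3}])

```text
clock: 40.35
position: [0.6072, 0.0257, 0.298]
ee_rot: [0.0, -0.034, 0.999, -0.0]
contact_force: [-0.3, -0.2, -0.5]
width: 0.0593
gripper_force: 0.0
```

```bash
python3 - <<'E'
from h import *
where(); b=snap('wrist','w14'); M=mask(b,'o'); prev=0
for x in np.arange(-.1,.08,.0005):
    u,v=w2p(b,(*(MO+x*MU),.045)).round().astype(int)
    if 0<=v<400 and 0<=u<640:
        o=M[v,u]>0
        if o!=prev: print(round(x,4),o,u,v); prev=o
delta(*(MO-.013*MU+.0555*MN),183.9)
# count amber elsewhere
c=imaging.get_image('scene');np.savez('pics/s14.npz',K=c['K'],E=c['extrinsics'],I=c['image'])
n,l,s,ce=cv2.connectedComponentsWithStats(cv2.inRange(cv2.cvtColor(c['image'],cv2.COLOR_RGB2HSV),(3,140,40),(20,255,255)))
print([(ce[i].round().astype(int).tolist(),int(s[i,4])) for i in range(1,n) if s[i,4]>12 and ce[i][1]>100])
E
```

```text
t 40.4 pos [0.6072 0.0257 0.298 ] theta -176.06 mouth 0.0643 -0.001 w 0.0593 F [-0.3 -0.2 -0.5] gf 0.0
0.008 True 324 129
0.021 False 324 149
0.0465 True 324 185
0.059 False 324 202
0.066 True 324 211
dx dy [75.7 56.5] az total -59.99
[([334, 146], 18), ([335, 163], 40), ([284, 171], 59), ([396, 188], 206), ([476, 196], 19), ([448, 206], 22), ([461, 214], 19), ([315, 230], 27), ([328, 244], 29), ([169, 262], 303), ([339, 257], 18)]
```

The last dome is now about 4 mm inside the mouth. No amber cartridge is left on the table; the blob at (284,171) is the jar. Closing the shutter.

Call:
jog_arm(plan=[{"dx":26,"dy":19,"dz":0,"ax":0,"ay":0,"az":0,"grip":0.3},{"dx":25,"dy":19,"dz":0,"ax":0,"ay":0,"az":0,"grip":0.3},{"dx":24.7,"dy":18.5,"dz":0,"ax":0,"ay":0,"az":0,"grip":0.3},{"dx":0,"dy":0,"dz":26,"ax":0,"ay":0,"az":0,"grip":0.3},{"dx":0,"dy":0,"dz":26,"ax":0,"ay":0,"az":0,"grip":0.3},{"dx":0,"dy":0,"dz":12,"ax":0,"ay":0,"az":0,"grip":0.3},{"dx":0,"dy":0,"dz":0,"ax":0,"ay":0,"az":0,"grip":0.3},{"dx":0,"dy":0,"dz":0,"ax":0,"ay":0,"az":0,"grip":1},{"dx":0,"dy":0,"dz":0,"ax":0,"ay":0,"az":0,"grip":1},{"dx":0,"dy":0,"dz":0,"ax":0,"ay":0,"az":0,"grip":1},{"dx":0,"dy":0,"dz":0,"ax":0,"ay":0,"az":0,"grip":1},{"dx":0,"dy":0,"dz":0,"ax":0,"ay":0,"az":0,"grip":1},{"dx":0,"dy":0,"dz":0,"ax":0,"ay":0,"az":0,"grip":1}], grip_force=25)

```text
clock: 41.53
position: [0.5266, 0.0768, 0.2357]
ee_rot: [0.001, -0.034, 0.999, -0.0]
contact_force: [-1.4, -0.3, 5.7]
width: 0.0089
gripper_force: 28.1
```

Call:
jog_arm(plan=[{"dx":0,"dy":-5,"dz":0,"ax":0,"ay":0,"az":0,"grip":1},{"dx":0,"dy":-5,"dz":0,"ax":0,"ay":0,"az":0,"grip":1},{"dx":0,"dy":-5,"dz":0,"ax":0,"ay":0,"az":0,"grip":1},{"dx":0,"dy":-5,"dz":0,"ax":0,"ay":0,"az":0,"grip":1},{"dx":0,"dy":-5,"dz":0,"ax":0,"ay":0,"az":0,"grip":1},{"dx":0,"dy":-5,"dz":0,"ax":0,"ay":0,"az":0,"grip":1},{"dx":0,"dy":-5,"dz":0,"ax":0,"ay":0,"az":0,"grip":1},{"dx":0,"dy":-5,"dz":0,"ax":0,"ay":0,"az":0,"grip":1},{"dx":0,"dy":-5,"dz":0,"ax":0,"ay":0,"az":0,"grip":1},{"dx":0,"dy":-4,"dz":0,"ax":0,"ay":0,"az":0,"grip":1},{"dx":0,"dy":-3,"dz":0,"ax":0,"ay":0,"az":0,"grip":1},{"dx":0,"dy":-2,"dz":0,"ax":0,"ay":0,"az":0,"grip":1},{"dx":0,"dy":0,"dz":0,"ax":0,"ay":0,"az":0,"grip":1}])

```text
clock: 42.62
position: [0.5303, 0.0227, 0.2358]
ee_rot: [0.001, -0.034, 0.999, -0.0]
contact_force: [-1.3, 0.1, 5.9]
width: 0.0091
gripper_force: 28.2
```

```bash
python3 -c "from h import *; where()"
```

```text
t 42.6 pos [0.5303 0.0227 0.2358] theta -176.09 mouth -0.0127 0.0012 w 0.0091 F [-1.3  0.1  5.9] gf 28.2
```

Call:
jog_arm(plan=[{"dx":0,"dy":-2,"dz":0,"ax":0,"ay":0,"az":0,"grip":1},{"dx":0,"dy":0,"dz":0,"ax":0,"ay":0,"az":0,"grip":1}])

```text
clock: 42.78
position: [0.5303, 0.0218, 0.2357]
ee_rot: [0.001, -0.033, 0.999, 0.001]
contact_force: [-0.8, 4.6, 7.2]
width: 0.0091
gripper_force: 28.2
```

Call:
jog_arm(plan=[{"dx":0,"dy":-2,"dz":0,"ax":0,"ay":0,"az":0,"grip":1},{"dx":0,"dy":0,"dz":0,"ax":0,"ay":0,"az":0,"grip":1}])

```text
clock: 42.95
position: [0.5304, 0.0211, 0.2357]
ee_rot: [0.001, -0.033, 0.999, 0.003]
contact_force: [-0.6, 11.2, 8.0]
width: 0.0091
gripper_force: 28.2
```

The shutter is shut against its stop: the y force rose to 11 N. Releasing it and going to carton B.

Call:
jog_arm(plan=[{"dx":0,"dy":0,"dz":0,"ax":0,"ay":0,"az":0,"grip":0.3},{"dx":0,"dy":0,"dz":0,"ax":0,"ay":0,"az":0,"grip":0.3},{"dx":0,"dy":0,"dz":0,"ax":0,"ay":0,"az":0,"grip":0.3},{"dx":0,"dy":0,"dz":-30,"ax":0,"ay":0,"az":0,"grip":0.3},{"dx":0,"dy":0,"dz":-35,"ax":0,"ay":0,"az":0,"grip":0},{"dx":0,"dy":0,"dz":-20,"ax":0,"ay":0,"az":0,"grip":0},{"dx":12.5,"dy":27,"dz":0,"ax":0,"ay":0,"az":0,"grip":0},{"dx":12.5,"dy":27,"dz":0,"ax":0,"ay":0,"az":0,"grip":0},{"dx":12.5,"dy":27,"dz":0,"ax":0,"ay":0,"az":0,"grip":0},{"dx":12.5,"dy":27,"dz":0,"ax":0,"ay":0,"az":0,"grip":0},{"dx":12.5,"dy":27,"dz":0,"ax":0,"ay":0,"az":0,"grip":0},{"dx":12.5,"dy":27,"dz":0,"ax":0,"ay":0,"az":0,"grip":0},{"dx":12.5,"dy":27,"dz":0,"ax":0,"ay":0,"az":0,"grip":0},{"dx":12.5,"dy":27,"dz":0,"ax":0,"ay":0,"az":0,"grip":0},{"dx":0,"dy":0,"dz":0,"ax":0,"ay":0,"az":1,"grip":0},{"dx":0,"dy":0,"dz":0,"ax":0,"ay":0,"az":1,"grip":0},{"dx":0,"dy":0,"dz":0,"ax":0,"ay":0,"az":1,"grip":0},{"dx":0,"dy":0,"dz":0,"ax":0,"ay":0,"az":1,"grip":0},{"dx":0,"dy":0,"dz":0,"ax":0,"ay":0,"az":1,"grip":0},{"dx":0,"dy":0,"dz":0,"ax":0,"ay":0,"az":0.3,"grip":0}])

```text
clock: 44.62
position: [0.4157, 0.2275, 0.3194]
ee_rot: [-0.0, 0.243, 0.97, -0.0]
contact_force: [-0.5, -0.3, -0.1]
width: 0.0855
gripper_force: 0.0
```

```bash
python3 - <<'E'
from h import *
where(); b=snap('wrist','w15'); f=fit(b,CASE,'o',.362,.258); print(f); delta(f[0],f[1],f[2]+180); print(project(b,CASE,f[0],f[1],np.radians(f[2])).round())
a=snap('scene','s15')
for x in (0,.055):pass
E
```

```text
t 44.6 pos [0.4157 0.2275 0.3194] theta 151.9 mouth -0.1131 0.2132 w 0.0855 F [-0.5 -0.3 -0.1] gf 0.0
[  0.3632   0.2588 -28.1646   0.0366]
dx dy [61.1  3. ] az total 0.02
[[289.  63.]
 [285.  56.]
 [362.  63.]
 [368.  56.]
 [292. 170.]
 [288. 178.]
 [358. 170.]
 [363. 178.]]
```

Call:
jog_arm(plan=[{"dx":30.6,"dy":1.5,"dz":0,"ax":0,"ay":0,"az":0,"grip":0},{"dx":30.5,"dy":1.5,"dz":0,"ax":0,"ay":0,"az":0,"grip":0},{"dx":0,"dy":0,"dz":30,"ax":0,"ay":0,"az":0,"grip":0},{"dx":0,"dy":0,"dz":35,"ax":0,"ay":0,"az":0,"grip":0},{"dx":0,"dy":0,"dz":30,"ax":0,"ay":0,"az":0,"grip":0},{"dx":0,"dy":0,"dz":25,"ax":0,"ay":0,"az":0,"grip":0},{"dx":0,"dy":0,"dz":15,"ax":0,"ay":0,"az":0,"grip":0},{"dx":0,"dy":0,"dz":7,"ax":0,"ay":0,"az":0,"grip":0},{"dx":0,"dy":0,"dz":0,"ax":0,"ay":0,"az":0,"grip":0},{"dx":0,"dy":0,"dz":0,"ax":0,"ay":0,"az":0,"grip":1},{"dx":0,"dy":0,"dz":0,"ax":0,"ay":0,"az":0,"grip":1},{"dx":0,"dy":0,"dz":0,"ax":0,"ay":0,"az":0,"grip":1},{"dx":0,"dy":0,"dz":0,"ax":0,"ay":0,"az":0,"grip":1},{"dx":0,"dy":0,"dz":0,"ax":0,"ay":0,"az":0,"grip":1}], grip_force=50)

```text
clock: 45.88
position: [0.3637, 0.2592, 0.1788]
ee_rot: [0.001, 0.241, 0.971, 0.001]
contact_force: [-0.4, -0.4, 6.4]
width: 0.0591
gripper_force: 55.4
```

```bash
python3 - <<'E'
from h import *
where(); delta(.5095,.2215,210.2)
for n in('w2','w3','w10'): print(fit(load(n),PL,'k',.5095,.2215))
E
```

```text
t 45.9 pos [0.3637 0.2592 0.1788] theta 152.14 mouth -0.1628 0.2484 w 0.0591 F [-0.4 -0.4  6.4] gf 55.4
dx dy [-146.5   34.8] az total -9.68
[ 0.5093  0.2214 30.8414  0.0789]
[ 0.5095  0.2215 29.9685  0.0706]
[5.12400e-01 2.24200e-01 2.98628e+01 2.35000e-02]
```

```bash
python3 - <<'E'
import h; from h import *
for t in (40,50,70,80,90):
    h.mask=lambda d,k:cv2.inRange(cv2.cvtColor(d['image'],cv2.COLOR_RGB2HSV),(0,0,0),(180,255,t))
    print(t,[fit(load(n),PL,'k',.5095,.2215,rad=.075) for n in('w2','w3')])
    if t==90: h.PL2=0
b=load('w3');I=b['image'].copy()
for f,c in(((.5095,.2215,29.97),(0,255,0)),):
    for z in(0,.015):
        cv2.polylines(I,[project(b,[(a*.05,e*.035,z) for a,e in((1,1),(1,-1),(-1,-1),(-1,1))],f[0],f[1],np.radians(f[2])).round().astype(int)],True,c)
cv2.imwrite('pics/m11.png',cv2.resize(np.hstack([b['image'][0:180,80:240],I[0:180,80:240]]),None,fx=2.5,fy=2.5,interpolation=0)[:,:,::-1])
E
```

```text
40 [array([ 0.5082,  0.2212, 30.5513,  0.1359]), array([ 0.5086,  0.2198, 29.6303,  0.1062])]
50 [array([ 0.5082,  0.2217, 31.0923,  0.0986]), array([ 0.509 ,  0.2209, 29.4131,  0.0891])]
70 [array([ 0.5088,  0.2226, 30.5824,  0.0706]), array([ 0.5095,  0.2216, 30.4618,  0.0624])]
80 [array([ 0.5099,  0.2219, 29.0594,  0.0586]), array([ 0.5091,  0.2226, 30.0833,  0.0607])]
90 [array([ 0.5098,  0.2216, 29.4737,  0.0425]), array([ 0.5099,  0.2222, 30.0246,  0.0499])]
```

View pics/m11.png

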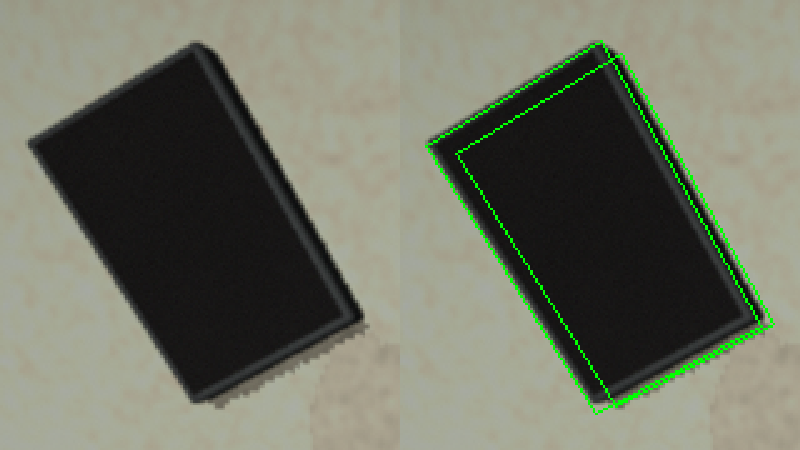

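Call:
jog_arm(plan=[{"dx":0,"dy":0,"dz":-20,"ax":0,"ay":0,"az":0,"grip":1},{"dx":0,"dy":0,"dz":-35,"ax":0,"ay":0,"az":0,"grip":1},{"dx":0,"dy":0,"dz":-35,"ax":0,"ay":0,"az":0,"grip":1},{"dx":-24.4,"dy":5.9,"dz":0,"ax":0,"ay":0,"az":0,"grip":1},{"dx":-24.4,"dy":5.9,"dz":0,"ax":0,"ay":0,"az":0,"grip":1},{"dx":-24.4,"dy":5.9,"dz":0,"ax":0,"ay":0,"az":0,"grip":1},{"dx":-24.4,"dy":5.9,"dz":0,"ax":0,"ay":0,"az":0,"grip":1},{"dx":-24.4,"dy":5.9,"dz":0,"ax":0,"ay":0,"az":0,"grip":1},{"dx":-24.4,"dy":5.9,"dz":0,"ax":0,"ay":0,"az":0,"grip":1},{"dx":0,"dy":0,"dz":0,"ax":0,"ay":0,"az":-1,"grip":1},{"dx":0,"dy":0,"dz":0,"ax":0,"ay":0,"az":-1,"grip":1},{"dx":0,"dy":0,"dz":0,"ax":0,"ay":0,"az":-1,"grip":1},{"dx":0,"dy":0,"dz":0,"ax":0,"ay":0,"az":-1,"grip":1},{"dx":0,"dy":0,"dz":0,"ax":0,"ay":0,"az":-1,"grip":1},{"dx":0,"dy":0,"dz":0,"ax":0,"ay":0,"az":-1,"grip":1},{"dx":0,"dy":0,"dz":0,"ax":0,"ay":0,"az":-1,"grip":1},{"dx":0,"dy":0,"dz":0,"ax":0,"ay":0,"az":-1,"grip":1},{"dx":0,"dy":0,"dz":0,"ax":0,"ay":0,"az":-1,"grip":1},{"dx":0,"dy":0,"dz":0,"ax":0,"ay":0,"az":-0.63,"grip":1},{"dx":0,"dy":0,"dz":0,"ax":0,"ay":0,"az":0,"grip":1}])

```text
clock: 47.55
position: [0.5086, 0.2216, 0.2676]
ee_rot: [-0.0, -0.259, 0.966, -0.0]
contact_force: [-0.6, -0.7, -1.8]
width: 0.0589
gripper_force: 54.8
```

```bash
python3 -c "
from h import *
where(); delta(.5098,.2219,210.0)"
```

```text
t 47.5 pos [0.5086 0.2216 0.2676] theta -150.03 mouth -0.0207 0.2011 w 0.0589 F [-0.6 -0.7 -1.8] gf 54.8
dx dy [-1.1 -0.3] az total -60.00
```

Call:
jog_arm(plan=[{"dx":-1.1,"dy":-0.3,"dz":25,"ax":0,"ay":0,"az":0,"grip":1},{"dx":0,"dy":0,"dz":25,"ax":0,"ay":0,"az":0,"grip":1},{"dx":0,"dy":0,"dz":15,"ax":0,"ay":0,"az":0,"grip":1},{"dx":0,"dy":0,"dz":8,"ax":0,"ay":0,"az":0,"grip":1},{"dx":0,"dy":0,"dz":0,"ax":0,"ay":0,"az":0,"grip":1},{"dx":0,"dy":0,"dz":0,"ax":0,"ay":0,"az":0,"grip":0},{"dx":0,"dy":0,"dz":0,"ax":0,"ay":0,"az":0,"grip":0},{"dx":0,"dy":0,"dz":0,"ax":0,"ay":0,"az":0,"grip":0},{"dx":0,"dy":0,"dz":-20,"ax":0,"ay":0,"az":0,"grip":0},{"dx":0,"dy":0,"dz":-35,"ax":0,"ay":0,"az":0,"grip":0},{"dx":0,"dy":0,"dz":-35,"ax":0,"ay":0,"az":0,"grip":0},{"dx":-30,"dy":0,"dz":-35,"ax":0,"ay":0,"az":0,"grip":0},{"dx":-35,"dy":0,"dz":0,"ax":0,"ay":0,"az":0,"grip":0},{"dx":0,"dy":0,"dz":0,"ax":0,"ay":0,"az":0,"grip":0},{"dx":0,"dy":0,"dz":0,"ax":0,"ay":0,"az":0,"grip":0}])

```text
clock: 48.8
position: [0.5651, 0.2536, 0.3168]
ee_rot: [0.001, -0.258, 0.966, 0.0]
contact_force: [-0.6, -0.4, -0.2]
width: 0.0852
gripper_force: 0.0
```

```bash
python3 - <<'E'
from h import *
where(); b=snap('wrist','w16'); f=fit(b,CASE,'o',.5098,.2219,z=.015); print(f)
# dark plinth rim visible around carton: hull of (dark + carton)
import h; s=h.mask
h.mask=lambda d,k: cv2.inRange(cv2.cvtColor(d['image'],cv2.COLOR_RGB2HSV),(0,0,0),(180,255,80))|s(d,'o')
P2=PL+boxpts(.09,.06,.015,.051)
print(fit(b,P2,'x',.5098,.2219,rad=.08))
I=b['image'].copy()
for L,W,z,c in((.1,.07,.015,(0,255,0)),(.09,.06,.051,(255,0,0))):
    cv2.polylines(I,[project(b,[(a*L/2,e*W/2,z) for a,e in((1,1),(1,-1),(-1,-1),(-1,1))],.5098,.2219,np.radians(30)).round().astype(int)],True,c)
u,v=w2p(b,(.5098,.2219,.03)).astype(int); print(u,v)
cv2.imwrite('pics/m12.png',cv2.resize(np.hstack([k[max(0,v-100):v+90,u-75:u+75] for k in(b['image'],I)]),None,fx=2.6,fy=2.6,interpolation=0)[:,:,::-1])
E
```

```text
t 48.8 pos [0.5651 0.2536 0.3168] theta -150.08 mouth 0.0377 0.2292 w 0.0852 F [-0.6 -0.4 -0.2] gf 0.0
[ 0.5092  0.2213 29.9535  0.0318]
[5.08800e-01 2.21900e-01 2.99871e+01 1.21000e-02]
322 116
```

View pics/m12.png

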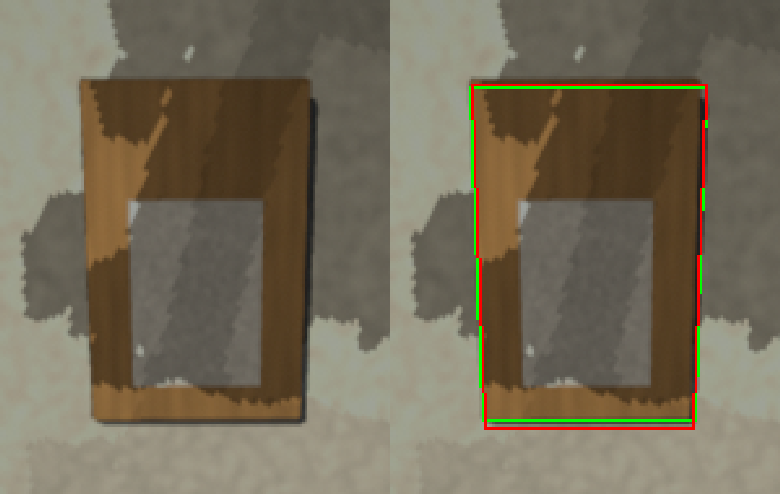

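Carton 1 sits on the plinth within about 1 mm of lined up, and only a thin dark strip of plinth shows at its right edge. That was the last picture I may view, so I go on by numeric fits alone. Next is carton C.

```bash
python3 - <<'E'
from h import *
for d in (load('s15'),load('scene0'),load('side0'),load('sidec')): print(fit(d,CASE,'o',.611,.364))
print('kA',[fit(d,CASE,'o',.4456,-.3725) for d in (load('s15'),)])
E
```

```text
[ 0.6094  0.3633 12.4616  0.1085]
[ 0.6089  0.3636 12.2879  0.1088]
[ 0.6143  0.3628 -0.3511  0.111 ]
[0.6148 0.3633 0.0429 0.1125]
kA [array([ 0.4469, -0.3709, -3.2872,  0.0738])]
```

Call:
jog_arm(plan=[{"dx":-30,"dy":9.5,"dz":0,"ax":0,"ay":0,"az":0,"grip":0},{"dx":-30,"dy":9.5,"dz":0,"ax":0,"ay":0,"az":0,"grip":0},{"dx":-30,"dy":9.5,"dz":0,"ax":0,"ay":0,"az":0,"grip":0},{"dx":-30,"dy":9.5,"dz":0,"ax":0,"ay":0,"az":0,"grip":0},{"dx":-30,"dy":9.5,"dz":0,"ax":0,"ay":0,"az":0,"grip":0},{"dx":0,"dy":0,"dz":0,"ax":0,"ay":0,"az":1,"grip":0},{"dx":0,"dy":0,"dz":0,"ax":0,"ay":0,"az":1,"grip":0},{"dx":0,"dy":0,"dz":0,"ax":0,"ay":0,"az":1,"grip":0},{"dx":0,"dy":0,"dz":0,"ax":0,"ay":0,"az":1,"grip":0},{"dx":0,"dy":0,"dz":0,"ax":0,"ay":0,"az":0,"grip":0}])

```text
clock: 49.68
position: [0.6693, 0.3684, 0.315]
ee_rot: [-0.002, -0.051, 0.999, -0.001]
contact_force: [0.5, 0.7, -0.4]
width: 0.0858
gripper_force: 0.0
```

```bash
python3 - <<'E'
from h import *
where(); b=snap('wrist','w17'); f=fit(b,CASE,'o',.611,.3635); print(f); delta(f[0],f[1],f[2]+180); print(project(b,CASE,f[0],f[1],np.radians(f[2])).round().tolist())
E
```

```text
t 49.7 pos [0.6693 0.3684 0.315 ] theta -174.19 mouth 0.1495 0.3367 w 0.0858 F [ 0.5  0.7 -0.4] gf 0.0
[0.6119 0.3616 9.7231 0.0351]
dx dy [57.9 -0.8] az total -60.62
[[281.0, 71.0], [275.0, 65.0], [354.0, 66.0], [359.0, 59.0], [292.0, 178.0], [288.0, 187.0], [358.0, 174.0], [363.0, 182.0]]
```

Call:
jog_arm(plan=[{"dx":29,"dy":-0.4,"dz":0,"ax":0,"ay":0,"az":0,"grip":0},{"dx":28.9,"dy":-0.4,"dz":0,"ax":0,"ay":0,"az":0,"grip":0},{"dx":0,"dy":0,"dz":28,"ax":0,"ay":0,"az":-0.62,"grip":0},{"dx":0,"dy":0,"dz":33,"ax":0,"ay":0,"az":0,"grip":0},{"dx":0,"dy":0,"dz":30,"ax":0,"ay":0,"az":0,"grip":0},{"dx":0,"dy":0,"dz":25,"ax":0,"ay":0,"az":0,"grip":0},{"dx":0,"dy":0,"dz":15,"ax":0,"ay":0,"az":0,"grip":0},{"dx":0,"dy":0,"dz":7,"ax":0,"ay":0,"az":0,"grip":0},{"dx":0,"dy":0,"dz":0,"ax":0,"ay":0,"az":0,"grip":0},{"dx":0,"dy":0,"dz":0,"ax":0,"ay":0,"az":0,"grip":1},{"dx":0,"dy":0,"dz":0,"ax":0,"ay":0,"az":0,"grip":1},{"dx":0,"dy":0,"dz":0,"ax":0,"ay":0,"az":0,"grip":1},{"dx":0,"dy":0,"dz":0,"ax":0,"ay":0,"az":0,"grip":1},{"dx":0,"dy":0,"dz":0,"ax":0,"ay":0,"az":0,"grip":1}], grip_force=50)

```text
clock: 50.9
position: [0.6134, 0.3625, 0.1802]
ee_rot: [0.002, -0.084, 0.996, 0.001]
contact_force: [-0.2, 0.1, 5.8]
width: 0.059
gripper_force: 56.4
```

```bash
python3 - <<'E'
from h import *
where(); delta(.5092,.2216,210.0)
E
```

```text
t 50.9 pos [0.6134 0.3625 0.1802] theta -170.35 mouth 0.0933 0.3345 w 0.059 F [-0.2  0.1  5.8] gf 56.4
dx dy [ 126.3 -121.4] az total -63.39
```

Call:
jog_arm(plan=[{"dx":0,"dy":0,"dz":-20,"ax":0,"ay":0,"az":0,"grip":1},{"dx":0,"dy":0,"dz":-35,"ax":0,"ay":0,"az":0,"grip":1},{"dx":0,"dy":0,"dz":-35,"ax":0,"ay":0,"az":0,"grip":1},{"dx":0,"dy":0,"dz":-25,"ax":0,"ay":0,"az":0,"grip":1},{"dx":20.9,"dy":-20.2,"dz":0,"ax":0,"ay":0,"az":0,"grip":1},{"dx":20.9,"dy":-20.2,"dz":0,"ax":0,"ay":0,"az":0,"grip":1},{"dx":20.9,"dy":-20.2,"dz":0,"ax":0,"ay":0,"az":0,"grip":1},{"dx":20.9,"dy":-20.2,"dz":0,"ax":0,"ay":0,"az":0,"grip":1},{"dx":20.9,"dy":-20.2,"dz":0,"ax":0,"ay":0,"az":0,"grip":1},{"dx":20.9,"dy":-20.2,"dz":0,"ax":0,"ay":0,"az":0,"grip":1},{"dx":0,"dy":0,"dz":0,"ax":0,"ay":0,"az":-0.85,"grip":1},{"dx":0,"dy":0,"dz":0,"ax":0,"ay":0,"az":-0.85,"grip":1},{"dx":0,"dy":0,"dz":0,"ax":0,"ay":0,"az":-0.85,"grip":1},{"dx":0,"dy":0,"dz":0,"ax":0,"ay":0,"az":-0.85,"grip":1},{"dx":0,"dy":0,"dz":0,"ax":0,"ay":0,"az":0,"grip":1}])

```text
clock: 52.15
position: [0.5091, 0.2216, 0.2933]
ee_rot: [-0.0, -0.26, 0.966, 0.0]
contact_force: [0.4, -0.5, -0.8]
width: 0.059
gripper_force: 55.8
```

```bash
python3 -c "
from h import *
where(); delta(.5102,.2222,210.0)"
```

```text
t 52.1 pos [0.5091 0.2216 0.2933] theta -149.89 mouth -0.0203 0.201 w 0.059 F [ 0.4 -0.5 -0.8] gf 55.8
dx dy [-1.3 -0. ] az total -59.98
```

Call:
jog_arm(plan=[{"dx":-1.3,"dy":0,"dz":22,"ax":0,"ay":0,"az":0,"grip":1},{"dx":0,"dy":0,"dz":20,"ax":0,"ay":0,"az":0,"grip":1},{"dx":0,"dy":0,"dz":13,"ax":0,"ay":0,"az":0,"grip":1},{"dx":0,"dy":0,"dz":6,"ax":0,"ay":0,"az":0,"grip":1},{"dx":0,"dy":0,"dz":0,"ax":0,"ay":0,"az":0,"grip":1},{"dx":0,"dy":0,"dz":0,"ax":0,"ay":0,"az":0,"grip":0},{"dx":0,"dy":0,"dz":0,"ax":0,"ay":0,"az":0,"grip":0},{"dx":0,"dy":0,"dz":0,"ax":0,"ay":0,"az":0,"grip":0},{"dx":0,"dy":0,"dz":-20,"ax":0,"ay":0,"az":0,"grip":0},{"dx":0,"dy":0,"dz":-35,"ax":0,"ay":0,"az":0,"grip":0},{"dx":0,"dy":0,"dz":-35,"ax":0,"ay":0,"az":0,"grip":0},{"dx":-30,"dy":0,"dz":-30,"ax":0,"ay":0,"az":0,"grip":0},{"dx":-35,"dy":0,"dz":0,"ax":0,"ay":0,"az":0,"grip":0},{"dx":0,"dy":0,"dz":0,"ax":0,"ay":0,"az":0,"grip":0},{"dx":0,"dy":0,"dz":0,"ax":0,"ay":0,"az":0,"grip":0}])

```text
clock: 53.4
position: [0.5674, 0.2553, 0.352]
ee_rot: [0.001, -0.259, 0.966, 0.0]
contact_force: [-0.5, -1.1, -0.8]
width: 0.0853
gripper_force: 0.0
```

```bash
python3 - <<'E'
from h import *
where(); b=snap('wrist','w18'); print(fit(b,CASE,'o',.5092,.2216,z=.051)); print('2-high',fit(b,boxpts(.09,.06,0,.072),'o',.5092,.2216,z=.015,rad=.085))
E
```

```text
t 53.4 pos [0.5674 0.2553 0.352 ] theta -149.96 mouth 0.0402 0.2307 w 0.0853 F [-0.5 -1.1 -0.8] gf 0.0
[ 0.5087  0.2212 30.0704  0.0409]
2-high [ 0.5089  0.2209 29.9995  0.0409]
```

Call:
jog_arm(plan=[{"dx":0,"dy":0,"dz":0,"ax":0,"ay":0,"az":0.95,"grip":0},{"dx":0,"dy":0,"dz":0,"ax":0,"ay":0,"az":0.95,"grip":0},{"dx":0,"dy":0,"dz":0,"ax":0,"ay":0,"az":0.95,"grip":0},{"dx":0,"dy":0,"dz":0,"ax":0,"ay":0,"az":0.95,"grip":0},{"dx":0,"dy":0,"dz":0,"ax":0,"ay":0,"az":0.95,"grip":0},{"dx":0,"dy":0,"dz":0,"ax":0,"ay":0,"az":0.95,"grip":0},{"dx":1,"dy":-32,"dz":0,"ax":0,"ay":0,"az":0,"grip":0},{"dx":1,"dy":-32,"dz":0,"ax":0,"ay":0,"az":0,"grip":0},{"dx":1,"dy":-32,"dz":0,"ax":0,"ay":0,"az":0,"grip":0},{"dx":1,"dy":-32,"dz":0,"ax":0,"ay":0,"az":0,"grip":0},{"dx":1,"dy":-32,"dz":0,"ax":0,"ay":0,"az":0,"grip":0},{"dx":1,"dy":-32,"dz":0,"ax":0,"ay":0,"az":0,"grip":0},{"dx":1,"dy":-32,"dz":0,"ax":0,"ay":0,"az":0,"grip":0},{"dx":1,"dy":-32,"dz":0,"ax":0,"ay":0,"az":0,"grip":0},{"dx":1,"dy":-32,"dz":0,"ax":0,"ay":0,"az":0,"grip":0},{"dx":1,"dy":-32,"dz":0,"ax":0,"ay":0,"az":0,"grip":0},{"dx":1,"dy":-32,"dz":0,"ax":0,"ay":0,"az":0,"grip":0},{"dx":1,"dy":-32,"dz":0,"ax":0,"ay":0,"az":0,"grip":0},{"dx":1,"dy":-32,"dz":0,"ax":0,"ay":0,"az":0,"grip":0}])

```text
clock: 55.03
position: [0.5213, -0.1604, 0.3511]
ee_rot: [-0.001, 0.037, 0.999, 0.0]
contact_force: [1.4, -0.0, 0.3]
width: 0.0855
gripper_force: 0.0
```

Call:
jog_arm(plan=[{"dx":0,"dy":-32,"dz":6,"ax":0,"ay":0,"az":0,"grip":0},{"dx":0,"dy":-32,"dz":6,"ax":0,"ay":0,"az":0,"grip":0},{"dx":0,"dy":-32,"dz":6,"ax":0,"ay":0,"az":0,"grip":0},{"dx":0,"dy":-32,"dz":6,"ax":0,"ay":0,"az":0,"grip":0},{"dx":0,"dy":-32,"dz":6,"ax":0,"ay":0,"az":0,"grip":0},{"dx":0,"dy":-32,"dz":6,"ax":0,"ay":0,"az":0,"grip":0},{"dx":0,"dy":-20,"dz":0,"ax":0,"ay":0,"az":0,"grip":0},{"dx":0,"dy":0,"dz":0,"ax":0,"ay":0,"az":0,"grip":0}])

```text
clock: 55.7
position: [0.5061, -0.3743, 0.3143]
ee_rot: [-0.001, 0.038, 0.999, -0.001]
contact_force: [0.1, -0.2, -0.2]
width: 0.0854
gripper_force: 0.0
```

```bash
python3 - <<'E'
from h import *
where(); print(sensors.get_state()['qpos'].round(2)); b=snap('wrist','w19'); f=fit(b,CASE,'o',.4456,-.372); print(f); delta(f[0],f[1],f[2]+180); print(project(b,CASE,f[0],f[1],np.radians(f[2])).round().tolist())
E
```

```text
t 55.7 pos [ 0.5061 -0.3743  0.3143] theta 175.6 mouth -0.0638 -0.3933 w 0.0854 F [ 0.1 -0.2 -0.2] gf 0.0
[-0.75  0.42  1.52 -0.    1.2  -2.24]
[ 0.4484 -0.3726 -4.482   0.0424]
dx dy [57.7 -4.9] az total 0.02
[[283.0, 68.0], [277.0, 61.0], [356.0, 68.0], [361.0, 61.0], [286.0, 176.0], [281.0, 185.0], [353.0, 176.0], [357.0, 185.0]]
```

```bash
python3 - <<'E'
from h import *
where(); b=snap('wrist','w20'); f=fit(b,CASE,'o',.4484,-.3726); print(f); where(); delta(f[0],f[1],f[2]+180)
E
```

```text
t 55.8 pos [ 0.5063 -0.3721  0.3146] theta 175.64 mouth -0.0634 -0.3911 w 0.0854 F [-0.1  0.2 -0.3] gf 0.0
[ 0.4481 -0.3722 -4.3712  0.0403]
t 55.8 pos [ 0.5066 -0.3707  0.3148] theta 175.72 mouth -0.0631 -0.3897 w 0.0853 F [ 0.8 -0.2 -0.3] gf 0.0
dx dy [58.2 -5.9] az total 0.02
```

Call:
jog_arm(plan=[{"dx":29.1,"dy":-3,"dz":0,"ax":0,"ay":0,"az":0,"grip":0},{"dx":29.1,"dy":-3,"dz":0,"ax":0,"ay":0,"az":0,"grip":0},{"dx":0,"dy":0,"dz":28,"ax":0,"ay":0,"az":0,"grip":0},{"dx":0,"dy":0,"dz":33,"ax":0,"ay":0,"az":0,"grip":0},{"dx":0,"dy":0,"dz":30,"ax":0,"ay":0,"az":0,"grip":0},{"dx":0,"dy":0,"dz":0,"ax":0,"ay":0,"az":0,"grip":0},{"dx":0,"dy":0,"dz":0,"ax":0,"ay":0,"az":0,"grip":0}], grip_force=50)

```text
clock: 56.38
position: [0.4487, -0.3706, 0.2239]
ee_rot: [-0.002, 0.036, 0.999, 0.002]
contact_force: [-0.3, 0.3, -0.3]
width: 0.0856
gripper_force: 0.0
```

```bash
python3 - <<'E'
from h import *
where(); delta(.4482,-.3724,175.6)
E
```

```text
t 56.4 pos [ 0.4487 -0.3706  0.2239] theta 175.9 mouth -0.1208 -0.3856 w 0.0856 F [-0.3  0.3 -0.3] gf 0.0
dx dy [ 0.4 -1.9] az total 0.05
```

Call:
jog_arm(plan=[{"dx":0.4,"dy":-1.8,"dz":25,"ax":0,"ay":0,"az":0.05,"grip":0},{"dx":0,"dy":0,"dz":15,"ax":0,"ay":0,"az":0,"grip":0},{"dx":0,"dy":0,"dz":6,"ax":0,"ay":0,"az":0,"grip":0},{"dx":0,"dy":0,"dz":0,"ax":0,"ay":0,"az":0,"grip":0},{"dx":0,"dy":0,"dz":0,"ax":0,"ay":0,"az":0,"grip":1},{"dx":0,"dy":0,"dz":0,"ax":0,"ay":0,"az":0,"grip":1},{"dx":0,"dy":0,"dz":0,"ax":0,"ay":0,"az":0,"grip":1},{"dx":0,"dy":0,"dz":0,"ax":0,"ay":0,"az":0,"grip":1},{"dx":0,"dy":0,"dz":0,"ax":0,"ay":0,"az":0,"grip":1}], grip_force=50)

```text
clock: 57.13
position: [0.4493, -0.3746, 0.1806]
ee_rot: [0.001, 0.039, 0.999, -0.001]
contact_force: [-0.2, 0.4, 5.6]
width: 0.0593
gripper_force: 56.0
```

```bash
python3 - <<'E'
from h import *
where(); delta(.5096,.2217,210)
E
```

```text
t 57.1 pos [ 0.4493 -0.3746  0.1806] theta 175.53 mouth -0.1204 -0.3897 w 0.0593 F [-0.2  0.4  5.6] gf 56.0
dx dy [-13.6 599.1] az total -5.75
```

Call:
jog_arm(plan=[{"dx":0,"dy":0,"dz":-20,"ax":0,"ay":0,"az":0,"grip":1},{"dx":0,"dy":0,"dz":-35,"ax":0,"ay":0,"az":0,"grip":1},{"dx":0,"dy":0,"dz":-35,"ax":0,"ay":0,"az":0,"grip":1},{"dx":0,"dy":0,"dz":-35,"ax":0,"ay":0,"az":0,"grip":1},{"dx":0,"dy":0,"dz":-22,"ax":0,"ay":0,"az":0,"grip":1},{"dx":-0.7,"dy":28,"dz":0,"ax":0,"ay":0,"az":0,"grip":1},{"dx":-0.7,"dy":28,"dz":0,"ax":0,"ay":0,"az":0,"grip":1},{"dx":-0.7,"dy":28,"dz":0,"ax":0,"ay":0,"az":0,"grip":1},{"dx":-0.7,"dy":28,"dz":0,"ax":0,"ay":0,"az":0,"grip":1},{"dx":-0.7,"dy":28,"dz":0,"ax":0,"ay":0,"az":0,"grip":1},{"dx":-0.7,"dy":28,"dz":0,"ax":0,"ay":0,"az":0,"grip":1},{"dx":-0.7,"dy":28,"dz":0,"ax":0,"ay":0,"az":0,"grip":1},{"dx":-0.7,"dy":28,"dz":0,"ax":0,"ay":0,"az":0,"grip":1},{"dx":-0.7,"dy":28,"dz":0,"ax":0,"ay":0,"az":0,"grip":1},{"dx":-0.7,"dy":28,"dz":0,"ax":0,"ay":0,"az":0,"grip":1},{"dx":-0.7,"dy":28,"dz":0,"ax":0,"ay":0,"az":0,"grip":1},{"dx":-0.7,"dy":28,"dz":0,"ax":0,"ay":0,"az":0,"grip":1}])

```text
clock: 58.55
position: [0.4829, -0.0386, 0.3262]
ee_rot: [0.0, 0.039, 0.999, -0.0]
contact_force: [-0.6, -0.7, -1.9]
width: 0.0588
gripper_force: 55.0
```

Call:
jog_arm(plan=[{"dx":-0.5,"dy":28,"dz":0,"ax":0,"ay":0,"az":0,"grip":1},{"dx":-0.5,"dy":28,"dz":0,"ax":0,"ay":0,"az":0,"grip":1},{"dx":-0.5,"dy":28,"dz":0,"ax":0,"ay":0,"az":0,"grip":1},{"dx":-0.5,"dy":28,"dz":0,"ax":0,"ay":0,"az":0,"grip":1},{"dx":-0.5,"dy":28,"dz":0,"ax":0,"ay":0,"az":0,"grip":1},{"dx":-0.5,"dy":28,"dz":0,"ax":0,"ay":0,"az":0,"grip":1},{"dx":-0.5,"dy":28,"dz":0,"ax":0,"ay":0,"az":0,"grip":1},{"dx":-0.5,"dy":28,"dz":0,"ax":0,"ay":0,"az":0,"grip":1},{"dx":0,"dy":28,"dz":0,"ax":0,"ay":0,"az":0,"grip":1},{"dx":0,"dy":11,"dz":0,"ax":0,"ay":0,"az":0,"grip":1},{"dx":0,"dy":0,"dz":0,"ax":0,"ay":0,"az":-0.95,"grip":1},{"dx":0,"dy":0,"dz":0,"ax":0,"ay":0,"az":-0.96,"grip":1},{"dx":0,"dy":0,"dz":0,"ax":0,"ay":0,"az":-0.96,"grip":1},{"dx":0,"dy":0,"dz":0,"ax":0,"ay":0,"az":-0.96,"grip":1},{"dx":0,"dy":0,"dz":0,"ax":0,"ay":0,"az":-0.96,"grip":1},{"dx":0,"dy":0,"dz":0,"ax":0,"ay":0,"az":-0.96,"grip":1},{"dx":0,"dy":0,"dz":0,"ax":0,"ay":0,"az":0,"grip":1},{"dx":0,"dy":0,"dz":0,"ax":0,"ay":0,"az":0,"grip":1}])

```text
clock: 60.05
position: [0.5076, 0.2215, 0.3258]
ee_rot: [-0.0, -0.258, 0.966, -0.0]
contact_force: [0.9, 0.3, -2.7]
width: 0.0589
gripper_force: 55.1
```

```bash
python3 -c "
from h import *
where(); delta(.5100,.2220,210.0)"
```

```text
t 60.0 pos [0.5076 0.2215 0.3258] theta -150.13 mouth -0.0218 0.2011 w 0.0589 F [ 0.9  0.3 -2.7] gf 55.1
dx dy [-2.3 -0.8] az total -60.02
```

Call:
jog_arm(plan=[{"dx":-2.3,"dy":-0.8,"dz":20,"ax":0,"ay":0,"az":-0.02,"grip":1},{"dx":0,"dy":0,"dz":15,"ax":0,"ay":0,"az":0,"grip":1},{"dx":0,"dy":0,"dz":12,"ax":0,"ay":0,"az":0,"grip":1},{"dx":0,"dy":0,"dz":0,"ax":0,"ay":0,"az":0,"grip":1},{"dx":0,"dy":0,"dz":0,"ax":0,"ay":0,"az":0,"grip":1}])

```text
clock: 60.47
position: [0.5099, 0.2222, 0.2783]
ee_rot: [-0.001, -0.259, 0.966, -0.0]
contact_force: [0.7, 0.3, -1.2]
width: 0.0592
gripper_force: 55.0
```

```bash
python3 -c "
from h import *
where(); delta(.5100,.2220,210.0)"
```

```text
t 60.5 pos [0.5099 0.2222 0.2783] theta -149.94 mouth -0.0194 0.2016 w 0.0592 F [ 0.7  0.3 -1.2] gf 55.0
dx dy [ 0.  -0.2] az total -59.99
```

Call:
jog_arm(plan=[{"dx":0,"dy":0,"dz":6,"ax":0,"ay":0,"az":0,"grip":1},{"dx":0,"dy":0,"dz":3.7,"ax":0,"ay":0,"az":0,"grip":1},{"dx":0,"dy":0,"dz":0,"ax":0,"ay":0,"az":0,"grip":1},{"dx":0,"dy":0,"dz":0,"ax":0,"ay":0,"az":0,"grip":0},{"dx":0,"dy":0,"dz":0,"ax":0,"ay":0,"az":0,"grip":0},{"dx":0,"dy":0,"dz":0,"ax":0,"ay":0,"az":0,"grip":0},{"dx":0,"dy":0,"dz":-20,"ax":0,"ay":0,"az":0,"grip":0},{"dx":0,"dy":0,"dz":-35,"ax":0,"ay":0,"az":0,"grip":0},{"dx":0,"dy":0,"dz":-35,"ax":0,"ay":0,"az":0,"grip":0},{"dx":-30,"dy":0,"dz":-30,"ax":0,"ay":0,"az":0,"grip":0},{"dx":-35,"dy":0,"dz":0,"ax":0,"ay":0,"az":0,"grip":0},{"dx":0,"dy":0,"dz":0,"ax":0,"ay":0,"az":0,"grip":0},{"dx":0,"dy":0,"dz":0,"ax":0,"ay":0,"az":0,"grip":0},{"dx":0,"dy":0,"dz":0,"ax":0,"ay":0,"az":0,"grip":0}])

```text
clock: 61.63
position: [0.5654, 0.2547, 0.3879]
ee_rot: [-0.001, -0.26, 0.966, -0.0]
contact_force: [-0.4, -0.9, 0.3]
width: 0.0856
gripper_force: 0.0
```

```bash
python3 - <<'E'
from h import *
where(); b=snap('wrist','w21'); print('top',fit(b,CASE,'o',.509,.2214,z=.087)); print('3-high',fit(b,boxpts(.09,.06,0,.108),'o',.509,.2214,z=.015,rad=.1))
for n in('scene','side'):
    d=snap(n,n+'f'); print(n,fit(d,boxpts(.09,.06,0,.108),'o',.509,.2214,z=.015,rad=.12))
    # shutter tab: darkest blob near shut tab location
    m=cv2.inRange(cv2.cvtColor(d['image'],cv2.COLOR_RGB2HSV),(0,0,0),(180,255,60))
    for g in(0,.055):
        u,v=w2p(d,(*(MO-.0115*MU+g*MN),.066)).round().astype(int); print('tab@',g,(u,v),(m[v-3:v+4,u-2:u+3]>0).mean().round(2))
    # bystanders compare to the first picture
    e=load(n+'0')
    for nm,x,y,z in(('bottle',.694,.213,.06),('beaker',.69,-.225,.04)):
        u,v=w2p(d,(x,y,z)).round().astype(int); print(nm,np.abs(d['image'][v-12:v+12,u-12:u+12].astype(int)-e['image'][v-12:v+12,u-12:u+12]).mean().round(1))
E
```

```text
t 61.6 pos [0.5654 0.2547 0.3879] theta -149.84 mouth 0.0381 0.2302 w 0.0856 F [-0.4 -0.9  0.3] gf 0.0
top [ 0.5084  0.221  30.2918  0.0427]
3-high [ 0.5083  0.2209 29.97    0.0432]
scene [ 0.5107  0.2213 36.0781  0.0493]
tab@ 0 (np.int64(299), np.int64(211)) 0.74
tab@ 0.055 (np.int64(313), np.int64(202)) 0.0
bottle 1.0
beaker 1.0
side [ 0.5097  0.2176 11.4589  0.0674]
tab@ 0 (np.int64(321), np.int64(213)) 0.69
tab@ 0.055 (np.int64(320), np.int64(202)) 0.0
bottle 3.0
beaker 3.0
```

```bash
python3 - <<'E'
from h import *
for nm in('w21','w15','scenef','sidef'):
    d=load(nm); m=cv2.inRange(cv2.cvtColor(d['image'],cv2.COLOR_RGB2HSV),(0,0,0),(180,255,60))
    pts=boxpts(.016,.010,.051,.079)
    def hull(g): return cv2.convexHull(project(d,pts,*(MO-.0115*MU+g*MN),.068).astype(np.float32))
    h=hull(0)[:,0]; lo,hi=h.min(0).astype(int)-12,h.max(0).astype(int)+13
    if lo.min()<0 or hi[0]>640 or hi[1]>400: print(nm,'out',h.mean(0)); continue
    best=[]
    for g in np.arange(-.006,.012,.0005):
        M=np.zeros_like(m); cv2.fillConvexPoly(M,hull(g).round().astype(int),255); a=(M>0)[lo[1]:hi[1],lo[0]:hi[0]]; b=(m>0)[lo[1]:hi[1],lo[0]:hi[0]]; best.append(((a&b).sum()/(a|b).sum(),round(g,4)))
    print(nm,sorted(best)[-3:])
E
```

```text
w21 out [93.388115 11.534653]
w15 out [180.15868 420.99072]
scenef [(np.float64(0.34146341463414637), np.float64(0.0025)), (np.float64(0.35), np.float64(-0.0005)), (np.float64(0.35), np.float64(0.003))]
sidef [(np.float64(0.167420814479638), np.float64(0.002)), (np.float64(0.167420814479638), np.float64(0.0025)), (np.float64(0.17391304347826086), np.float64(-0.006))]
```

Call:
jog_arm(plan=[{"dx":0,"dy":-30,"dz":0,"ax":0,"ay":0,"az":0,"grip":0},{"dx":0,"dy":-30,"dz":0,"ax":0,"ay":0,"az":0,"grip":0},{"dx":0,"dy":-30,"dz":0,"ax":0,"ay":0,"az":0,"grip":0},{"dx":0,"dy":-30,"dz":0,"ax":0,"ay":0,"az":0,"grip":0},{"dx":30,"dy":0,"dz":0,"ax":0,"ay":0,"az":0,"grip":0},{"dx":30,"dy":0,"dz":0,"ax":0,"ay":0,"az":0,"grip":0},{"dx":0,"dy":0,"dz":0,"ax":0,"ay":0,"az":0,"grip":0},{"dx":0,"dy":0,"dz":0,"ax":0,"ay":0,"az":0,"grip":0}])

```text
clock: 62.45
position: [0.5726, 0.1199, 0.3886]
ee_rot: [-0.0, -0.259, 0.966, 0.0]
contact_force: [0.2, -0.5, 1.5]
width: 0.0856
gripper_force: 0.0
```

```bash
python3 - <<'E'
from h import *
d=snap('wrist','w22'); m=cv2.inRange(cv2.cvtColor(d['image'],cv2.COLOR_RGB2HSV),(0,0,0),(180,255,50))
pts=boxpts(.016,.010,.051,.079)
def hull(g,x=0): return cv2.convexHull(project(d,pts,*(MO-(.0115+x)*MU+g*MN),.068).astype(np.float32))
h=hull(0)[:,0]; print(h.mean(0)); lo,hi=np.maximum(h.min(0).astype(int)-15,0),h.max(0).astype(int)+15
best=[]
for x in(-.002,-.001,0,.001,.002):
  for g in np.arange(-.008,.062,.0005):
    M=np.zeros_like(m); cv2.fillConvexPoly(M,hull(g,x).round().astype(int),255); a=M>0; b=np.zeros_like(a); b[lo[1]:hi[1],lo[0]:hi[0]]=m[lo[1]:hi[1],lo[0]:hi[0]]>0; best.append((round((a&b).sum()/(a|b).sum(),3),x,round(g,4)))
print(sorted(best)[-4:])
E
```

```text
[247.06055   91.578835]
[(np.float64(0.695), 0, np.float64(0.0)), (np.float64(0.697), -0.001, np.float64(0.0005)), (np.float64(0.701), -0.001, np.float64(0.0015)), (np.float64(0.704), 0, np.float64(0.001))]
```

The shutter reads shut to within measuring error, about 1 mm. Handing in.

```bash
python3 -c "from rig import manip; print(manip.sign_off())"
```

```text
the job is handed in; nothing more can be done
None
```

The job is handed in: all three amber cartridges are in the tube, with the last dome about 4 mm inside the mouth. The shutter is shut to within about 1 mm, and the three brown cartons are stacked on the plinth within about 1 mm of square. The bottle and beaker look undisturbed in the final images. During one turn joint 6 ran against its range limit, reading 2.704 rad against 2.7. The hand-in returned no verdict, so I don't know whether that counts as passing the range.

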